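# Pack the screwdriver in its foam case and shut the lid

## Task

Take the pistol-shaped power screwdriver off the sloping plywood rest and lay it flat in its matching cut-out in the foam of the open tool case. The foam is snug, so press the screwdriver fully home, then close the lid all the way. Leave the other things on the bench where they are.

Things in the scene. Friction and masses are not known exactly. Their poses are not given: they have to be found in the camera images.
- driver: Pistol-shaped power screwdriver, grey and black, 0.35 kg, 40 mm thick, lying on its side. Origin: underside, on the barrel's centre line. x: along the barrel to the nose; y: down the handle; z: upper side (0 to 40 mm). In mm: barrel x -60..80, y -22..22, flat sides, free to grip across y at x -5..80; chuck x 80..110, 32 wide; handle x -53..-17, y 22..92; foot x -60..0, y 92..117.
- driver_nose (a point): Point of the driver at its x 80, y 0, z 0 mm (front end of the barrel, underside). The driver's centre of mass is about x 20, y 15, z 20 mm in its own frame.
- driver_foot (a point): Point of the driver at its x -30, y 105, z 0 mm (middle of the foot, underside).
- rest: Fixed plywood tool rest, 190 x 260 mm, its board sloping at 32 degrees, low edge toward the robot (its -x), rising to 140 mm. The driver lies flat on the board (so its z leans 32 degrees from vertical), nose uphill, handle toward the rest's +y, rear end against a 24 mm high lip at the low edge. Origin: centre of its underside; z up.
- case: Fixed open tool case, dark plastic, outer 262 x 212 x 75 mm (x, y, height), walls 6 mm. Origin: centre of its underside; z up; x away from the robot; lid hinged along the top of its +y side. Foam top face 63 mm above the origin, 12 mm below the rim. A spare battery and a bit box are already set in the foam at its +x end, 5 mm proud of it.
- pocket (a point): Where the driver's origin belongs when home: on the floor of the pistol-shaped cut-out, 34 mm below the foam's top; axes as the case's, and the driver's x, y, z must lie along them (nose to the case's +x, handle to its +y). The cut-out has the driver's outline with 2 mm to spare on each side. Home, the driver's upper side stands 6 mm proud of the foam, 6 mm below the rim.
- pocket_nose (a point): Where driver_nose belongs when the driver is home. Sprung foam strips on both sides of the barrel (driver x 0 to 60 mm), starting about 23 mm down in the cut-out, grip the driver: it will not drop home on its own and needs 8 to 20 N of push, best on the barrel between the strips.
- pocket_foot (a point): Where driver_foot belongs when the driver is home.
- lid (a joint): Angle of the case's lid, rad: 0 shut, 1.65 to 1.85 at the start (open, just past upright), 1.9 at its stop. Flat panel 262 x 212 x 12 mm, 0.28 kg, on a stiff hinge: it stays where it is left and takes about 1 to 4 N at its free edge to move.
- lid_hinge (a point): Middle of the lid's hinge line (along the case's x), at the top of the case's +y side, level with the rim and the lid's inner face when shut. Its axes turn with the lid: -y runs from the hinge to the free edge, z out of the outer face, which lies 12 mm from the inner face.
- lid_edge (a point): Middle of the lid's free edge on its outer face, 212 mm from the hinge line.
- offcut: Bystander: plywood offcut 90 x 120 x 18 mm with a round hole; origin under its centre.
- glue: Bystander: white glue bottle, 60 mm across, 170 mm high, standing; origin under its centre.
- screwjar: Bystander: clear jar, 72 mm across, 90 mm high; origin under its centre.
- hammer: Bystander: hammer lying on the bench; origin under its middle.
- mug: Bystander: white cup, 80 mm across, 90 mm high; origin under its centre.
- sandblock: Bystander: cork sanding block 70 x 120 x 40 mm; origin under its centre.
- tape: Bystander: tape measure 70 x 35 x 65 mm; origin under its centre.

How it is judged (in metres and radians):
On the way, in this order (a step that is already met when the one before it is completed fails the run):
1. the screwdriver lies fully home in its foam pocket while the lid is still open (horizontal distance between driver_nose and pocket_nose below 0.006 m and horizontal distance between driver_foot and pocket_foot below 0.007 m and z of each of driver_nose, driver_foot, driver in the frame of pocket below 0.003 m and value of joint lid above 0.6 rad), for 0.2 s.
2. the lid is shut (value of joint lid below 0.06 rad), for 0.2 s.
At the end, for the whole second after the job is handed in: The screwdriver rests in the pocket: its nose point within 6 mm and foot point within 7 mm (horizontally) of their places, its underside at both points and at its origin no more than 3 mm above the pocket floor, at rest; the lid is shut to within 0.06 rad (horizontal distance between driver_nose and pocket_nose below 0.006 m and horizontal distance between driver_foot and pocket_foot below 0.007 m and z of each of driver_nose, driver_foot, driver in the frame of pocket below 0.003 m and value of joint lid below 0.06 rad and linear speed of driver below 0.02 m/s); the robot touches nothing.
It fails at once if a bystander is pushed more than 40 mm from its place (distance of any of offcut, glue, screwjar, hammer, mug, sandblock, tape from where it was at the start of the episode above 0.04 m).
It also fails if it takes over 62 s, if anything falls off the work surface, if the arm or the gripper's body presses on something with over 40 N, if the wrist force passes 120 N, or if a joint passes its speed limit or range.

## Robot

A 6-joint arm with a two-finger parallel gripper is mounted at the origin on the work surface. World frame = base frame: x ahead of the robot, y to its left, z up, the work surface at z = 0. Lengths are in mm, angles in rad, forces in N, time in s.
With the tool pointing down it reaches from about 275 to 1000 mm from the base axis. Payload 8.4 kg.
Tool frame: the origin (TCP) lies at the very end of the fingers, on their centre line; the grasp point (between the pads) lies 19 mm behind it; z points along the fingers, y is the direction in which the jaws open and shut (so a half turn about z gives the same grasp; the last joint's range is limited). The gripper opens to 85 mm and grips with 20 to 120 N. Pads are 22 mm wide; open, the fingers measure 114 mm over their backs; the gripper's body (76 mm by 85 mm) begins 54 mm behind the grasp point. The pads swing forward as they close: fully open they stand 13 mm farther back than shut.
Start: joints at [1.114, 0.353, 1.633, -0, 1.155, -0.002], TCP at [274.551, 561.471, 231.281] pointing down, gripper open.
Joint ranges: [-2.63, 2.63], [-0.92, 2.1], [0.06, 2.66], [-1.3, 4.44], [0, 2.69], [-3.02, 3.02]. Speed limits (rad/s): [2.22, 2.22, 2.79, 3.14, 3.14, 3.14].

## Interface

Orientations are given as [roll, pitch, yaw] about the fixed x, y, z axes, in that order (R = Rz(yaw) Ry(pitch) Rx(roll)).
In Python, from rig import r gives the robot as it stands.
- The arm moves only by the tool move_arm, never from a script. Its argument "increments" is a list of rows, each an object of numbers: "tx", "ty", "tz": the shift along the tool's x, y, z in cm; "rx", "ry", "rz": the turn, a rotation vector about the tool's x, y, z in degrees; "gripper": the gripper's target within -1 to 1 (fully open at 1, half-way at 0, shut at -1). A call has 1 to 12 rows; each row shifts and turns the commanded pose from where the row before left it, along the tool's axes as they then stand; what a row does not reach is not made up. A row lasts 1/10 s, in which the tool goes at most 50 mm and 8.59 degrees, less where a joint would pass 70% of its speed; a pose out of reach is approached as far as the arm can. A call is refused whole if a number of a shift passes 5 or a number of a turn 8.59, either way. A call with a gripper value outside its range is refused whole. The fingers move at their own pace and stop on an object; "squeeze" is the grip in N (left out, the last holds). Time passes only in rows, so rows that do not move let the fingers close. It gives the time, the measured TCP pose, the force and the opening at its end, in the units of the state.
- r.sense(): the state, without advancing time (a new reading comes with each control period).
- r.grab_frame(name): name is "scene" or "top"; returns (picture, depth): 420x560x3 uint8, red, green, blue; 420x560 float32, mm along the optical axis (not along the pixel's ray), 0 where there is no reading.
- r.camera_model(name): a dict with "fx", "fy", "cx", "cy" (pixels), "R" (3x3) and "t" (3): a world point X has camera coordinates R X + t. Camera axes: x right, y down, z forward; pixel columns grow to the right and rows downward; lengths in mm; the calibration is good to about 2 mm. A picture is of the moment at which its call begins. camera_model takes no time and is no camera call.
- r.sign_off(): hands the job in, once; it reports no verdict.
Trained networks look in the newest picture that a camera, given by its name, has taken for a name from the list of things; names that differ only in an ending like _2 or _b are one class to them, and where a whole thing is asked for, a point or a joint stands for the part that bears it (a point fixed in the world has none). Each returns a list of dicts, best first, with "confidence" (0 to 1); they miss things now and then, are a little off and sometimes report something else, mostly with a low value. They report only what shows in the picture. A call takes as long as a camera call.
- r.cut_out(query, camera): "mask" (420x560 bool, what is visible of it) and "bbox" ([left, top, right, bottom] in pixels, round what is visible of it).
- r.place_of(query, camera): "location" ([row, column] in pixels: a listed point, or the origin of a listed thing).
The state is a dict: "clock": time; "qpos": joint angles; "qvel": joint speeds; "joint_efforts": joint torques, N m; "eef_pos": TCP position; "tcp_rot": TCP orientation; "contact_force": force on the tool from outside, world axes, zero at the start; "wrist_torque": the same for the moment, N m; "opening": opening from 0.0 (shut) to 1.0 (fully open).
Only numpy, scipy, OpenCV 4.12 (cv2) and the standard library are available. Lean on these libraries where they do the work, as an engineer would, in place of code of your own. Each camera call takes 0.05 s, during which the arm holds its last target. There are 200 camera calls.

## Working session

There is one attempt and no reset: what is moved stays moved. The work goes in short steps, Python scripts to look and compute and a tool call to move; the robot and the scene stay as the last step left them, time stands still between calls to the robot, and variables do not carry over. Pictures are saved under pics/ and viewed, about 8 in all and at most 12, crops included, and the job is handed in when it is done.

Besides the shell and the picture viewer there is one more tool, called after "Call:" as name([rows], argument=value, ...), one row to a line, values as JSON. move_arm: Moves the arm, as the interface text tells. Its arguments: {"type":"object","properties":{"increments":{"type":"array","items":{"type":"object","properties":{"tx":{"type":"number"},"ty":{"type":"number"},"tz":{"type":"number"},"rx":{"type":"number"},"ry":{"type":"number"},"rz":{"type":"number"},"gripper":{"type":"number"}}}},"squeeze":{"type":"number"}},"required":["increments"]}

```bash
ls; mkdir -p pics
cat > h.py <<'E'
import numpy as np,cv2
from rig import r
from scipy.spatial.transform import Rotation as Ro
def cloud(n,d):
    m=r.camera_model(n);R=np.array(m["R"]);t=np.array(m["t"])
    v,u=np.indices(d.shape)
    P=np.stack([(u-m["cx"])/m["fx"]*d,(v-m["cy"])/m["fy"]*d,d],-1)
    W=(P-t)@R
    W[d<=0]=np.nan
    return W
def proj(n,X):
    m=r.camera_model(n);p=np.array(m["R"])@np.array(X)+np.array(m["t"])
    return np.array([m["cx"]+m["fx"]*p[0]/p[2],m["cy"]+m["fy"]*p[1]/p[2]])
E
python3 - <<'E'
from h import *
ims=[]
for n in("scene","top"):
    im,d=r.grab_frame(n); W=cloud(n,d); np.savez(f"{n}0.npz",im=im,W=W)
    m=r.camera_model(n);print(n,-np.array(m["R"]).T@m["t"],m["fx"],np.round(np.array(m["R"])[2],2))
    cv2.imwrite(f"pics/{n}0.png",im[:,:,::-1])
    for q in ("driver","driver_nose","driver_foot","rest","case","pocket","pocket_nose","pocket_foot","lid_hinge","lid_edge","glue","mug","screwjar"):
        try:
            for o in r.place_of(q,n)[:1]:
                a,b=o["location"];print(q,np.round(o["location"],1),round(o["confidence"],2),np.round(W[int(round(a)),int(round(b))]))
        except Exception as e: print(q,e)
print(r.sense())
E
```

```text
pics
scene [1384.71571783  347.64896094  926.26496048] 470.91757411832026 [-0.67 -0.26 -0.69]
driver [162.3 198. ] 0.81 [ 522. -261.  106.]
driver_nose [166.  189.4] 0.85 [ 556. -268.  115.]
driver_foot [163.3 234. ] 0.94 [ 440. -194.   64.]
rest [188.3 204.1] 0.84 [ 589. -207.   82.]
case [188.4 208.1] 0.17 [ 583. -198.   81.]
pocket [216.2 343.8] 0.62 [485. 159.  24.]
pocket_nose [236.7 334.5] 0.62 [603. 166.  62.]
pocket_foot [222.7 385.1] 0.77 [505. 272.  61.]
lid_hinge [233.  399.7] 0.63 [538. 316.  75.]
lid_edge [169.2 442.3] 0.7 [132. 375.  -6.]
glue [291.9 259.5] 0.56 [812.  60.  42.]
mug [244.1 448.8] 0.57 [482. 438.  31.]
screwjar [193.  118.8] 0.87 [ 649. -452.   28.]
top [ 226.7159801    30.40264139 1781.48588982] 540.9416180963152 [ 0.2  -0.02 -0.98]
driver [242.8 364.3] 0.77 [ 467. -282.  103.]
driver_nose [221.6 361.3] 0.84 [ 527. -267.  137.]
driver_foot [257.  335.9] 0.79 [ 423. -196.   83.]
rest [238.  347.3] 0.74 [ 486. -233.   74.]
case [230.1 210. ] 0.7 [503. 206.  68.]
pocket [236.2 223.9] 0.67 [491. 164.  28.]
pocket_nose [243.  364.6] 0.65 [ 468. -286.   99.]

[... 235 characters left out ...]
18.3] 0.66 [ 609. -461.   90.]
{'clock': 1.4, 'qpos': array([ 1.11358711e+00,  3.52995411e-01,  1.63343047e+00,  8.87137996e-06,
        1.15521389e+00, -2.38898910e-03]), 'qvel': array([-0.0016234 ,  0.00085584,  0.00157815, -0.00037343, -0.00055785,
        0.00108502]), 'joint_efforts': array([-3.59170685e-03, -6.05165505e+01, -3.42431152e+01, -1.72280961e-04,
        1.25919541e-03,  1.46585165e-05]), 'eef_pos': array([274.54536376, 561.448526  , 231.27077648]), 'tcp_rot': array([-3.14154556e+00, -8.22862271e-06,  2.68676884e+00]), 'contact_force': array([-0.00354454,  0.48677906,  0.22971457]), 'wrist_torque': array([-0.01482336,  0.02234069, -0.00684221]), 'opening': 0.995959705557405}
```

Run:
```python
import cv2,numpy as np
a=cv2.imread("pics/scene0.png")
b=cv2.imread("pics/top0.png")
cv2.imwrite("pics/v1.png",cv2.resize(a,(800,600),interpolation=cv2.INTER_CUBIC))
cv2.imwrite("pics/v2.png",cv2.resize(b[120:320,120:400],(800,571),interpolation=cv2.INTER_CUBIC))
```

```text
(no output)
```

View pics/v1.png

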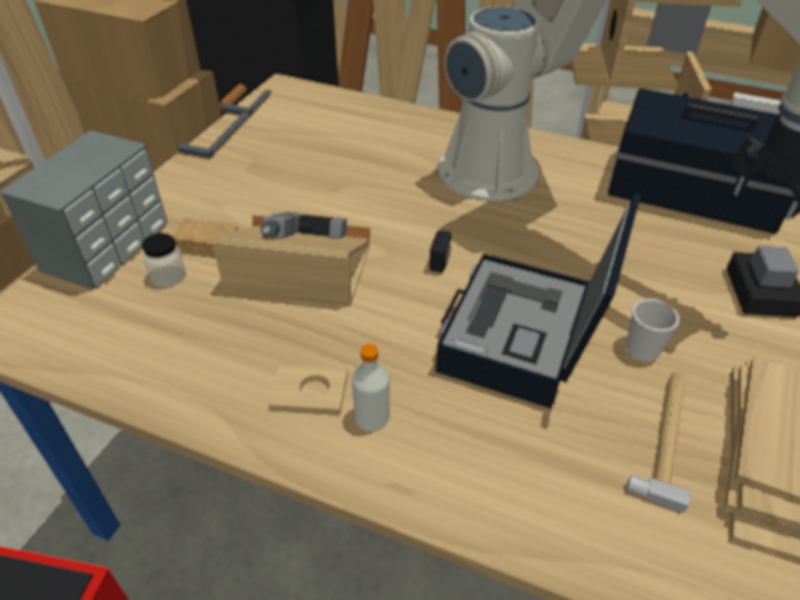

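View pics/v2.png

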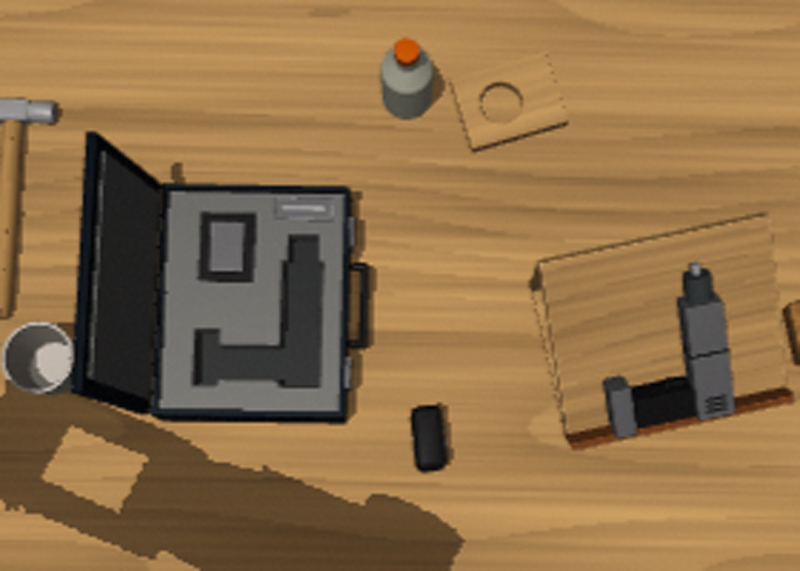

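The driver lies on the rest (crop v2 about (705,350), nose up and slightly left). The case is square-on, with its pocket around (290,330), nose up and handle left. The lid is upright on the left, next to the mug at (40,355). Next I fit the poses.

```bash
cat > fit.py <<'E'
from h import *
from scipy.optimize import minimize
def sdf(P,rects):
    out=[]
    for x0,x1,y0,y1 in rects:
        dx=np.maximum(x0-P[:,0],P[:,0]-x1);dy=np.maximum(y0-P[:,1],P[:,1]-y1)
        out.append(np.minimum(np.maximum(dx,dy),0)+np.hypot(np.maximum(dx,0),np.maximum(dy,0)))
    return np.min(out,0)
DR=[(-60,80,-22,22),(-53,-17,22,92),(-60,0,92,117)]
def fit(inn,out,rects,p0,s=1.5):
    def c(p):
        f=lambda Q:sdf(np.c_[ (Q-p[:2])@[np.cos(p[2]),np.sin(p[2])], (Q-p[:2])@[-np.sin(p[2]),np.cos(p[2])]],rects)
        a=f(inn);b=f(out)
        return np.minimum(np.logaddexp(0,a/s),6).sum()+np.minimum(np.logaddexp(0,-b/s),6).sum()
    best=None
    for da in(-.1,0,.1):
        q=minimize(c,np.array(p0)+[0,0,da],method="Nelder-Mead",options=dict(initial_simplex=np.array(p0)+np.array([[0,0,da],[12,0,da],[0,12,da],[0,0,da+.15]]),maxiter=800,xatol=1e-3,fatol=1e-3))
        if best is None or q.fun<best.fun:best=q
    return best.x,best.fun/(len(inn)+len(out))
E
cat > m1.py <<'E'
from fit import *
C={n:np.load(f"{n}0.npz")["W"] for n in("scene","top")}
for n,W in C.items():
    P=W.reshape(-1,3);P=P[~np.isnan(P[:,0])]
    b=P[(abs(P[:,0]-450)<60)&(abs(P[:,1]+50)<40)];print(n,"bench z",np.median(b[:,2]),b[:,2].std())
    # case
    q=P[(abs(P[:,0]-500)<125)&(abs(P[:,1]-205)<98)]
    foam=q[(q[:,2]>57)&(q[:,2]<67)];deep=q[q[:,2]<45]
    print(" foam z",np.median(foam[:,2])," floor",np.median(deep[:,2]),len(foam),len(deep))
    PR=[(-62,82,-24,24),(-55,-15,24,90),(-62,2,90,119),(80,112,-18,18)]
    o=foam[(foam[:,0]<560)|(foam[:,1]<190)]
    print(" pocket",fit(deep[:,:2],o[:,:2],PR,[480,165,0]))
    rim=P[(abs(P[:,2]-75)<4)&(abs(P[:,0]-500)<170)&(P[:,1]>60)&(P[:,1]<330)]
    print(" rim x",np.percentile(rim[:,0],[1,3,97,99]),"y",np.percentile(rim[:,1],[1,3,97,99]))
    lid=P[(P[:,2]>110)&(P[:,2]<300)&(abs(P[:,0]-500)<110)&(P[:,1]>290)&(P[:,1]<400)]
    if len(lid)>50:
        f=np.polyfit(lid[:,2],lid[:,1],1);print(" lid angle",np.pi/2+np.arctan(f[0]),"y@75",np.polyval(f,75),len(lid),"zmax",lid[:,2].max(),"x",lid[:,0].min(),lid[:,0].max())
    # board
    q=P[(abs(P[:,0]-490)<140)&(abs(P[:,1]+235)<160)&(P[:,2]>15)]
    best=0;rng=np.random.default_rng(0)
    for _ in range(2000):
        a=q[rng.choice(len(q),3,False)];nn=np.cross(a[1]-a[0],a[2]-a[0]);l=np.linalg.norm(nn)
        if l<100: continue
        nn/=l*np.sign(nn[2])
        if abs(np.arccos(nn[2])-.5585)>.06: continue
        k=abs((q-a[0])@nn)<2.5
        if k.sum()>best:best=k.sum();K=k
    c=q[K].mean(0);nn=np.linalg.svd(q[K]-c)[2][2];nn*=np.sign(nn[2])
    print(" board n",nn,"tilt",np.degrees(np.arccos(nn[2])),"yaw",np.degrees(np.arctan2(-nn[1],-nn[0])),best,"c",c)
    h=(q-c)@nn;print("  h hist",np.histogram(h,np.arange(-60,70,5)))
E
python3 m1.py
```

```text
scene bench z -1.9763982181783928 1.9641282955578714
 foam z 61.45618585434888  floor 27.79244715627393 3424 950
 pocket (array([4.85102227e+02, 1.56592771e+02, 1.09649997e-02]), np.float64(0.11305983059385646))
 rim x [390.81516707 391.97062437 654.09197113 654.96912557] y [106.71140333 107.4995519  317.27872231 318.4320314 ]
 lid angle 1.7712394761715187 y@75 310.8477300573489 1037 zmax 285.09822198938707 x 391.6170374868977 609.804904276384
 board n [-0.51238473 -0.12179377  0.85007539] tilt 31.780129794861367 yaw 13.371056816309286 934 c [ 518.21382915 -233.67878001   89.80210812]
  h hist (array([140, 154, 149, 152, 146, 162, 156, 159, 165, 149, 204, 601, 490,
       134, 141, 132, 140, 110, 110, 191,  19,   0,   0,   0,   0]), array([-60, -55, -50, -45, -40, -35, -30, -25, -20, -15, -10,  -5,   0,
         5,  10,  15,  20,  25,  30,  35,  40,  45,  50,  55,  60,  65]))
top bench z 1.972471549402076 4.398332197174506
 foam z 63.4372911860673  floor 29.349129495273598 1862 1459
 pocket (array([4.86980018e+02, 1.58113908e+02, 6.96701396e-03]), np.float64(0.7506556659396592))
 rim x [389.45810582 391.26102023 650.09312618 651.39508736] y [102.75320283 106.06095763 317.84896778 319.43245385]
 lid angle 1.7546553747462037 y@75 312.07526430026013 1894 zmax 294.75309131630115 x 390.1091618353305 609.8658610855304
 board n [-0.51512382 -0.1208573   0.84855228] tilt 31.945445626462988 yaw 13.203805864094512 1908 c [ 508.91487531 -238.63656058   88.05057789]
  h hist (array([   2,    4,    3,    0,    1,    2,    1,    2,    2,   44,  440,
       1664, 1519,  324,   65,   88,  174,  124,  183,  470,  315,   41,
          2,    0,    0]), array([-60, -55, -50, -45, -40, -35, -30, -25, -20, -15, -10,  -5,   0,
         5,  10,  15,  20,  25,  30,  35,  40,  45,  50,  55,  60,  65]))
```

```bash
cat > m2.py <<'E'
from fit import *
def rays(n):
    m=r.camera_model(n);R=np.array(m["R"]);o=-R.T@np.array(m["t"])
    v,u=np.indices((420,560));D=np.stack([(u-m["cx"])/m["fx"],(v-m["cy"])/m["fy"],np.ones(u.shape)],-1)@R
    return o,D
n0=np.array([-np.sin(np.radians(32))*np.cos(.2318),-np.sin(np.radians(32))*np.sin(.2318),np.cos(np.radians(32))])
for n in("scene","top"):
    W=np.load(f"{n}0.npz")["W"];o,D=rays(n);dz=-2 if n=="scene" else 0
    X=o+D*((63+dz-o[2])/D[...,2])[...,None]
    k=(X[...,0]>400)&(X[...,0]<645)&(X[...,1]>112)&(X[...,1]<306)&~np.isnan(W[...,2])
    deep=k&(W[...,2]<48+dz);fo=k&(W[...,2]>56+dz)&((X[...,0]<565)|(X[...,1]<190))&((X[...,0]<592)|(X[...,1]<110))
    PR=[(-62,82,-24,24),(-55,-15,24,90),(-62,2,90,119),(80,112,-18,18)]
    print(n,"pocket",fit(X[deep][:,:2],X[fo][:,:2],PR,[486,158,0]))
    # driver
    yaw=np.radians(13.28);ex=np.array([np.cos(np.radians(32))*np.cos(yaw),np.cos(np.radians(32))*np.sin(yaw),np.sin(np.radians(32))]);ey=np.array([-np.sin(yaw),np.cos(yaw),0]);nn=np.cross(ex,ey)
    q=W.reshape(-1,3);near=(abs(W[...,0]-490)<150)&(abs(W[...,1]+235)<170)&(W[...,2]>-10)
    h=W@nn
    B=near&(W[...,2]>25)
    hh=np.histogram(h[B],np.arange(-600,600,2));i=np.argmax(np.convolve(hh[0],np.ones(4),'same'));h0=np.median(h[B&(abs(h-hh[1][i])<5)])
    top=near&(h-h0>28); top&=(h-h0<55);ht=np.median(h[top&(h-h0>33)])
    print(" board h0",h0,"top",ht-h0,"pred origin z of plane", )
    hp=h0+40
    Y=o+D*((hp-o@nn)/(D@nn))[...,None]
    A=Y@ex;Bv=Y@ey
    inn=np.c_[A[top],Bv[top]];out=near&(h-h0<12)&(h-h0>-200)
    # exclude chuck region later: use generous outline with chuck
    ou=np.c_[A[out],Bv[out]]
    R2=DR+[(80,110,-16,16)]
    p0=[np.median(inn[:,0])+10,np.median(inn[:,1])-20,0]
    p,c=fit(inn,ou,R2,p0)
    org=p[0]*ex+p[1]*ey+h0*nn
    print(" driver",p,c,"origin",org,"net yaw in-plane deg",np.degrees(p[2]),"nose",org+80*(np.cos(p[2])*ex+np.sin(p[2])*ey),"foot",org+ex*(-30*np.cos(p[2])-105*np.sin(p[2]))+ey*(105*np.cos(p[2])-30*np.sin(p[2])),len(inn),len(ou))
E
python3 m2.py
```

```text
scene pocket (array([4.92216833e+02, 1.58260485e+02, 1.92563690e-02]), np.float64(0.08465715304978483))
 board h0 -162.895974508468 top 38.728501125579086 pred origin z of plane
 driver [ 4.26455691e+02 -3.81859091e+02  1.84367129e-01] 0.1405340016021508 origin [ 523.71421944 -268.74311614   87.84346491] net yaw in-plane deg 10.563458379383597 nose [ 585.25590661 -239.14904843  129.51854016] foot [ 461.03769069 -183.13040685   62.01486153] 389 7512
top pocket (array([4.85580708e+02, 1.56889841e+02, 8.25584706e-03]), np.float64(0.05163395854352856))
 board h0 -158.54973683835797 top 38.74699721961127 pred origin z of plane
 driver [ 3.63289410e+02 -3.92890576e+02  9.65433753e-03] 0.05988924858608814 origin [ 471.87110775 -292.31378385   58.05625423] net yaw in-plane deg 0.5531527946368477 nose [ 537.72026073 -275.97841645  100.44781971] foot [ 422.22257775 -196.44957385   41.62224348] 1086 7297
```

```bash
cat > plan.py <<'E'
from h import *
def Rt(e):return Ro.from_euler("xyz",e)
yaw=np.radians(13.28+0.55*0.85)
t=np.radians(32);psi=.00965
ex0=np.array([np.cos(t)*np.cos(.2318),np.cos(t)*np.sin(.2318),np.sin(t)]);ey0=np.array([-np.sin(.2318),np.cos(.2318),0]);nD=np.cross(ex0,ey0)
exD=np.cos(psi)*ex0+np.sin(psi)*ey0;eyD=np.cross(nD,exD)
oD=np.array([471.9,-292.3,58.06])
RG=Ro.from_matrix(np.c_[exD,-eyD,-nD])
def D(x,y,z):return oD+x*exD+y*eyD+z*nD
def rows(p,R,pts,dec=1):
    """pts: list of (pos,Rot,nrows); prints rounded rows from p,R"""
    out=[]
    for q,S,n in pts:
        dp=(np.array(q)-p)
        p0=p.copy();R0=R;rv=(R0.inv()*S).as_rotvec()
        for i in range(n):
            tp=p0+dp*(i+1)/n; tR=R0*Ro.from_rotvec(rv*(i+1)/n)
            a=np.round(R.inv().apply(tp-p)/10,dec); b=np.round(np.degrees((R.inv()*tR).as_rotvec()),dec)
            p=p+R.apply(a*10);R=R*Ro.from_rotvec(np.radians(b))
            out.append({k:float(v) for k,v in zip(("tx","ty","tz","rx","ry","rz"),[*a,*b]) if v})
    import json
    for i in range(0,len(out),12):print(json.dumps(out[i:i+12]))
    print("end",p,R.as_euler("xyz"),"target",pts[-1][0],pts[-1][1].as_euler("xyz"))
def now():
    s=r.sense();return np.array(s["eef_pos"]),Rt(s["tcp_rot"]),s
E
python3 - <<'E'
from plan import *
p,R,s=now()
up=p+[0,0,130]
rows(p,R,[(up,R,3),((D(28,0,112)),RG,21)])
E
```

```text
[{"tz": -4.3}, {"tz": -4.4}, {"tz": -4.3}, {"tx": -2.5, "ty": -3.3, "tz": 0.9, "rx": -1.9, "ry": 0.7, "rz": 6.5}, {"tx": -2.9, "ty": -3.1, "tz": 0.8, "rx": -1.8, "ry": 0.6, "rz": 6.4}, {"tx": -3.2, "ty": -2.8, "tz": 0.7, "rx": -1.9, "ry": 0.7, "rz": 6.5}, {"tx": -3.5, "ty": -2.4, "tz": 0.5, "rx": -1.8, "ry": 0.6, "rz": 6.4}, {"tx": -3.7, "ty": -2.0, "tz": 0.4, "rx": -1.9, "ry": 0.7, "rz": 6.5}, {"tx": -4.0, "ty": -1.5, "tz": 0.3, "rx": -1.9, "ry": 0.6, "rz": 6.4}, {"tx": -4.1, "ty": -1.2, "tz": 0.3, "rx": -1.8, "ry": 0.7, "rz": 6.5}, {"tx": -4.2, "ty": -0.6, "tz": 0.1, "rx": -1.9, "ry": 0.6, "rz": 6.4}, {"tx": -4.3, "ty": -0.2, "tz": 0.1, "rx": -1.8, "ry": 0.7, "rz": 6.5}]
[{"tx": -4.3, "ty": 0.3, "tz": 0.1, "rx": -1.9, "ry": 0.6, "rz": 6.4}, {"tx": -4.2, "ty": 0.7, "rx": -1.8, "ry": 0.7, "rz": 6.5}, {"tx": -4.1, "ty": 1.3, "rx": -1.9, "ry": 0.6, "rz": 6.5}, {"tx": -3.9, "ty": 1.7, "rx": -1.8, "ry": 0.7, "rz": 6.4}, {"tx": -3.7, "ty": 2.1, "rx": -1.9, "ry": 0.7, "rz": 6.5}, {"tx": -3.5, "ty": 2.5, "rx": -1.9, "ry": 0.6, "rz": 6.4}, {"tx": -3.1, "ty": 2.9, "tz": 0.1, "rx": -1.8, "ry": 0.7, "rz": 6.5}, {"tx": -2.8, "ty": 3.2, "tz": 0.2, "rx": -1.9, "ry": 0.6, "rz": 6.4}, {"tx": -2.5, "ty": 3.5, "tz": 0.2, "rx": -1.8, "ry": 0.7, "rz": 6.5}, {"tx": -2.0, "ty": 3.8, "tz": 0.4, "rx": -1.9, "ry": 0.6, "rz": 6.4}, {"tx": -1.6, "ty": 3.9, "tz": 0.4, "rx": -1.9, "ry": 0.7, "rz": 6.5}, {"tx": -1.1, "ty": 4.1, "tz": 0.6, "rx": -1.8, "ry": 0.6, "rz": 6.4}]
end [ 437.43751511 -300.1634526   167.90870832] [ 3.13527118 -0.55790352  0.24409951] target [ 437.1835324  -300.21695291  167.87843531] [ 3.13556283 -0.55847627  0.24317893]
```

Call:
move_arm([
  {"tz": -4.3},
  {"tz": -4.4},
  {"tz": -4.3},
  {"tx": -2.5, "ty": -3.3, "tz": 0.9, "rx": -1.9, "ry": 0.7, "rz": 6.5},
  {"tx": -2.9, "ty": -3.1, "tz": 0.8, "rx": -1.8, "ry": 0.6, "rz": 6.4},
  {"tx": -3.2, "ty": -2.8, "tz": 0.7, "rx": -1.9, "ry": 0.7, "rz": 6.5},
  {"tx": -3.5, "ty": -2.4, "tz": 0.5, "rx": -1.8, "ry": 0.6, "rz": 6.4},
  {"tx": -3.7, "ty": -2.0, "tz": 0.4, "rx": -1.9, "ry": 0.7, "rz": 6.5},
  {"tx": -4.0, "ty": -1.5, "tz": 0.3, "rx": -1.9, "ry": 0.6, "rz": 6.4},
  {"tx": -4.1, "ty": -1.2, "tz": 0.3, "rx": -1.8, "ry": 0.7, "rz": 6.5},
  {"tx": -4.2, "ty": -0.6, "tz": 0.1, "rx": -1.9, "ry": 0.6, "rz": 6.4},
  {"tx": -4.3, "ty": -0.2, "tz": 0.1, "rx": -1.8, "ry": 0.7, "rz": 6.5},
])

```text
invalid input
```

Call:
move_arm([
  {"tx": -4.3, "ty": 0.3, "tz": 0.1, "rx": -1.9, "ry": 0.6, "rz": 6.4},
  {"tx": -4.2, "ty": 0.7, "rx": -1.8, "ry": 0.7, "rz": 6.5},
  {"tx": -4.1, "ty": 1.3, "rx": -1.9, "ry": 0.6, "rz": 6.5},
  {"tx": -3.9, "ty": 1.7, "rx": -1.8, "ry": 0.7, "rz": 6.4},
  {"tx": -3.7, "ty": 2.1, "rx": -1.9, "ry": 0.7, "rz": 6.5},
  {"tx": -3.5, "ty": 2.5, "rx": -1.9, "ry": 0.6, "rz": 6.4},
  {"tx": -3.1, "ty": 2.9, "tz": 0.1, "rx": -1.8, "ry": 0.7, "rz": 6.5},
  {"tx": -2.8, "ty": 3.2, "tz": 0.2, "rx": -1.9, "ry": 0.6, "rz": 6.4},
  {"tx": -2.5, "ty": 3.5, "tz": 0.2, "rx": -1.8, "ry": 0.7, "rz": 6.5},
  {"tx": -2.0, "ty": 3.8, "tz": 0.4, "rx": -1.9, "ry": 0.6, "rz": 6.4},
  {"tx": -1.6, "ty": 3.9, "tz": 0.4, "rx": -1.9, "ry": 0.7, "rz": 6.5},
  {"tx": -1.1, "ty": 4.1, "tz": 0.6, "rx": -1.8, "ry": 0.6, "rz": 6.4},
])

```text
invalid input
```

Run:
```python
from plan import *
im,d=r.grab_frame("top");sc,ds=r.grab_frame("scene")
a=cv2.resize(im[190:310,300:420],(400,400),interpolation=cv2.INTER_CUBIC)
u,v=proj("scene",[460,-280,90])
u,v=int(u),int(v);b=cv2.resize(sc[v-60:v+60,u-60:u+60],(400,400),interpolation=cv2.INTER_CUBIC)
cv2.imwrite("pics/v3.png",np.hstack([a,b])[:,:,::-1])
# overlay on original top
o=np.load("top0.npz")["im"].copy();o=cv2.resize(o,None,fx=4,fy=4,interpolation=cv2.INTER_CUBIC)
def ln(P):
    q=np.array([proj("top",x)*4+1.5 for x in P]);cv2.polylines(o,[np.round(q).astype(int)],True,(255,0,0),1)
out=[(-60,-22),(80,-22),(80,-16),(110,-16),(110,16),(80,16),(80,22),(-17,22),(-17,92),(0,92),(0,117),(-60,117),(-60,92),(-53,92),(-53,22),(-60,22)]
ln([D(x,y,40) for x,y in out])
c,s=np.cos(.0083),np.sin(.0083);ln([[485.6+x*c-y*s,156.9+x*s+y*c,63] for x,y in out])
A=o[190*4:290*4,300*4:400*4];B=o[190*4:290*4,165*4:265*4];cv2.imwrite("pics/v4.png",np.hstack([A,B])[:,:,::-1])
p,R,s=now();print(p,s["tcp_rot"],s["clock"],s["opening"])
rows(p,R,[(D(28,0,12),RG,5)])
```

```text
[274.54874126 561.47810659 231.28066723] [ 3.14158499e+00 -8.36725825e-06  2.68679672e+00] 1.5 1.0026221468207213
[{"tx": -11.3, "ty": -13.4, "tz": 3.0, "rx": -7.8, "ry": 2.7, "rz": 27.1}, {"tx": -16.3, "ty": -7.0, "tz": 0.9, "rx": -7.8, "ry": 2.8, "rz": 27.1}, {"tx": -17.7, "ty": 1.3, "tz": -0.4, "rx": -7.8, "ry": 2.7, "rz": 27.1}, {"tx": -15.2, "ty": 9.2, "tz": -0.4, "rx": -7.8, "ry": 2.8, "rz": 27.1}, {"tx": -9.3, "ty": 15.1, "tz": 0.6, "rx": -7.8, "ry": 2.7, "rz": 27.1}]
end [ 488.94933364 -287.58239178   83.24324423] [ 3.13527738 -0.55853983  0.24417886] target [ 488.75816105 -288.04313075   83.07362569] [ 3.13556283 -0.55847627  0.24317893]
```

View pics/v3.png

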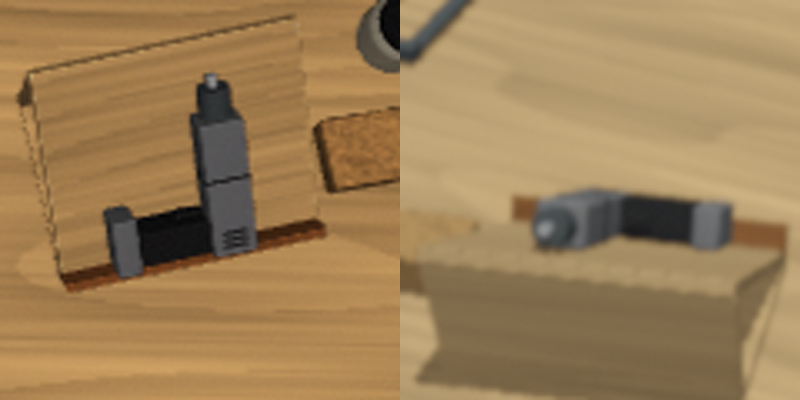

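View pics/v4.png

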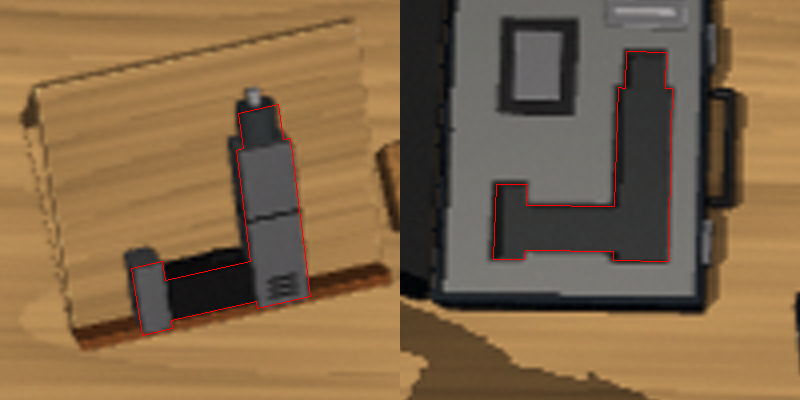

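The overlays match both the driver (left) and the pocket (right). The moves were refused as invalid, possibly because rows need every field. I'll try one full row.

Call:
move_arm([
  {"tx": 0, "ty": 0, "tz": -4.3, "rx": 0, "ry": 0, "rz": 0, "gripper": 1},
])

```text
clock: 1.6
eef_pos: [273.1, 558.6, 269.2]
tcp_rot: [-3.131, -0.0, 2.687]
contact_force: [0.5, -0.2, 0.1]
opening: 0.999
```

Full rows are needed.

Call:
move_arm([
  {"tx": 0, "ty": 0, "tz": -4.4, "rx": 0, "ry": 0, "rz": 0, "gripper": 1},
  {"tx": 0, "ty": 0, "tz": -4.3, "rx": 0, "ry": 0, "rz": 0, "gripper": 1},
  {"tx": -2.5, "ty": -3.3, "tz": 0.9, "rx": -1.9, "ry": 0.7, "rz": 6.5, "gripper": 1},
  {"tx": -2.9, "ty": -3.1, "tz": 0.8, "rx": -1.8, "ry": 0.6, "rz": 6.4, "gripper": 1},
  {"tx": -3.2, "ty": -2.8, "tz": 0.7, "rx": -1.9, "ry": 0.7, "rz": 6.5, "gripper": 1},
  {"tx": -3.5, "ty": -2.4, "tz": 0.5, "rx": -1.8, "ry": 0.6, "rz": 6.4, "gripper": 1},
  {"tx": -3.7, "ty": -2.0, "tz": 0.4, "rx": -1.9, "ry": 0.7, "rz": 6.5, "gripper": 1},
  {"tx": -4.0, "ty": -1.5, "tz": 0.3, "rx": -1.9, "ry": 0.6, "rz": 6.4, "gripper": 1},
  {"tx": -4.1, "ty": -1.2, "tz": 0.3, "rx": -1.8, "ry": 0.7, "rz": 6.5, "gripper": 1},
  {"tx": -4.2, "ty": -0.6, "tz": 0.1, "rx": -1.9, "ry": 0.6, "rz": 6.4, "gripper": 1},
  {"tx": -4.3, "ty": -0.2, "tz": 0.1, "rx": -1.8, "ry": 0.7, "rz": 6.5, "gripper": 1},
])

```text
clock: 2.7
eef_pos: [344.4, 190.9, 278.7]
tcp_rot: [2.941, -0.223, 1.684]
contact_force: [1.1, -0.7, -0.7]
opening: 1.003
```

Call:
move_arm([
  {"tx": -4.3, "ty": 0.3, "tz": 0.1, "rx": -1.9, "ry": 0.6, "rz": 6.4, "gripper": 1},
  {"tx": -4.2, "ty": 0.7, "tz": 0, "rx": -1.8, "ry": 0.7, "rz": 6.5, "gripper": 1},
  {"tx": -4.1, "ty": 1.3, "tz": 0, "rx": -1.9, "ry": 0.6, "rz": 6.5, "gripper": 1},
  {"tx": -3.9, "ty": 1.7, "tz": 0, "rx": -1.8, "ry": 0.7, "rz": 6.4, "gripper": 1},
  {"tx": -3.7, "ty": 2.1, "tz": 0, "rx": -1.9, "ry": 0.7, "rz": 6.5, "gripper": 1},
  {"tx": -3.5, "ty": 2.5, "tz": 0, "rx": -1.9, "ry": 0.6, "rz": 6.4, "gripper": 1},
  {"tx": -3.1, "ty": 2.9, "tz": 0.1, "rx": -1.8, "ry": 0.7, "rz": 6.5, "gripper": 1},
  {"tx": -2.8, "ty": 3.2, "tz": 0.2, "rx": -1.9, "ry": 0.6, "rz": 6.4, "gripper": 1},
  {"tx": -2.5, "ty": 3.5, "tz": 0.2, "rx": -1.8, "ry": 0.7, "rz": 6.5, "gripper": 1},
  {"tx": -2.0, "ty": 3.8, "tz": 0.4, "rx": -1.9, "ry": 0.6, "rz": 6.4, "gripper": 1},
  {"tx": -1.6, "ty": 3.9, "tz": 0.4, "rx": -1.9, "ry": 0.7, "rz": 6.5, "gripper": 1},
  {"tx": -1.1, "ty": 4.1, "tz": 0.6, "rx": -1.8, "ry": 0.6, "rz": 6.4, "gripper": 1},
])

```text
clock: 3.9
eef_pos: [437.3, -302.2, 167.5]
tcp_rot: [3.137, -0.559, 0.238]
contact_force: [0.1, 0.4, 0.1]
opening: 0.995
```

Run:
```python
from plan import *
im,d=r.grab_frame("top");sc,ds=r.grab_frame("scene");r.grab_frame("top");r.grab_frame("top")
p,R,s=now();print(p,s["tcp_rot"],s["clock"],s["opening"],s["contact_force"])
rows(p,R,[(D(28,0,12),RG,5)],2)
```

```text
[ 437.17153385 -300.47373766  167.4194189 ] [ 3.13639627 -0.55749966  0.24327613] 4.1 1.0002925997578234 [ 1.12091405 -0.07386945 -0.32172035]
[{"tx": 0.01, "tz": 1.99, "rx": -0.01, "ry": 0.01}, {"tx": 0.01, "ty": -0.01, "tz": 2.0, "rx": -0.01, "ry": 0.01}, {"tz": 1.99, "rx": -0.01, "ry": 0.01}, {"tx": 0.01, "tz": 1.99, "rx": -0.01, "ry": 0.01}, {"tx": 0.01, "ty": -0.01, "tz": 1.99, "rx": -0.01, "ry": 0.02, "rz": 0.01}]
end [ 488.75749934 -288.03351996   83.13127377] [ 3.13562892 -0.55854787  0.24307735] target [ 488.75816105 -288.04313075   83.07362569] [ 3.13556283 -0.55847627  0.24317893]
```

Call:
move_arm([
  {"tx": 0, "ty": 0, "tz": 2.5, "rx": 0, "ry": 0, "rz": 0, "gripper": 1},
  {"tx": 0, "ty": 0, "tz": 2.5, "rx": 0, "ry": 0, "rz": 0, "gripper": 1},
  {"tx": 0, "ty": 0, "tz": 2.5, "rx": 0, "ry": 0, "rz": 0, "gripper": 1},
  {"tx": 0, "ty": 0, "tz": 1.5, "rx": 0, "ry": 0, "rz": 0, "gripper": 1},
  {"tx": 0, "ty": 0, "tz": 1.0, "rx": 0, "ry": 0, "rz": 0, "gripper": 1},
  {"tx": 0, "ty": 0, "tz": 0, "rx": 0, "ry": 0, "rz": 0, "gripper": 1},
  {"tx": 0, "ty": 0, "tz": 0, "rx": 0, "ry": 0, "rz": 0, "gripper": 1},
])

```text
clock: 4.8
eef_pos: [489.0, -287.6, 83.6]
tcp_rot: [3.135, -0.558, 0.245]
contact_force: [0.5, -0.4, -0.1]
opening: 1.002
```

Call:
move_arm([
  {"tx": 0, "ty": 0, "tz": 0, "rx": 0, "ry": 0, "rz": 0, "gripper": -1},
  {"tx": 0, "ty": 0, "tz": 0, "rx": 0, "ry": 0, "rz": 0, "gripper": -1},
  {"tx": 0, "ty": 0, "tz": 0, "rx": 0, "ry": 0, "rz": 0, "gripper": -1},
  {"tx": 0, "ty": 0, "tz": 0, "rx": 0, "ry": 0, "rz": 0, "gripper": -1},
  {"tx": 0, "ty": 0, "tz": 0, "rx": 0, "ry": 0, "rz": 0, "gripper": -1},
  {"tx": 0, "ty": 0, "tz": 0, "rx": 0, "ry": 0, "rz": 0, "gripper": -1},
  {"tx": 0, "ty": 0, "tz": 0, "rx": 0, "ry": 0, "rz": 0, "gripper": -1},
  {"tx": 0, "ty": 0, "tz": 0, "rx": 0, "ry": 0, "rz": 0, "gripper": -1},
], squeeze=80)

```text
clock: 5.6
eef_pos: [489.0, -288.8, 84.0]
tcp_rot: [3.134, -0.559, 0.244]
contact_force: [-5.7, -0.5, 10.1]
opening: 0.499
```

```bash
cat >> plan.py <<'E'
PY=.0085
def pk(x,y,z):
    c,s=np.cos(PY),np.sin(PY);return np.array([485.6+x*c-y*s,156.9+x*s+y*c,29+z])
RP=Ro.from_euler("xyz",[np.pi,0,PY])
E
python3 - <<'E'
from plan import *
p,R,s=now()
a=p+nD*100
rows(p,R,[(a,R,4),(pk(28,0,12+110),RP,13)])
E
```

```text
[{"tz": -2.5}, {"tz": -2.5}, {"tz": -2.5}, {"tz": -2.5}, {"tx": 1.1, "ty": -3.3, "tz": 0.8, "rx": -0.3, "ry": -2.5, "rz": 1.0}, {"tx": 1.1, "ty": -3.3, "tz": 0.8, "rx": -0.2, "ry": -2.4, "rz": 1.0}, {"tx": 1.1, "ty": -3.3, "tz": 0.7, "rx": -0.3, "ry": -2.5, "rz": 1.0}, {"tx": 1.1, "ty": -3.4, "tz": 0.7, "rx": -0.2, "ry": -2.4, "rz": 1.0}, {"tx": 1.0, "ty": -3.3, "tz": 0.6, "rx": -0.3, "ry": -2.5, "rz": 1.0}, {"tx": 1.0, "ty": -3.4, "tz": 0.5, "rx": -0.2, "ry": -2.4, "rz": 1.0}, {"tx": 0.9, "ty": -3.4, "tz": 0.5, "rx": -0.3, "ry": -2.5, "rz": 1.0}, {"tx": 0.9, "ty": -3.5, "tz": 0.4, "rx": -0.2, "ry": -2.4, "rz": 1.0}]
[{"tx": 0.9, "ty": -3.4, "tz": 0.4, "rx": -0.3, "ry": -2.5, "rz": 1.0}, {"tx": 0.8, "ty": -3.5, "tz": 0.3, "rx": -0.3, "ry": -2.5, "rz": 1.0}, {"tx": 0.8, "ty": -3.5, "tz": 0.3, "rx": -0.2, "ry": -2.4, "rz": 1.0}, {"tx": 0.7, "ty": -3.5, "tz": 0.2, "rx": -0.3, "ry": -2.5, "rz": 1.0}, {"tx": 0.7, "ty": -3.5, "tz": 0.2, "rx": -0.2, "ry": -2.4, "rz": 1.0}]
end [513.49916794 157.45866526 151.14881664] [-3.14105363e+00 -3.55489750e-04  8.50281276e-03] target [513.59898851 157.13799713 151.        ] [3.14159265 0.         0.0085    ]
```

Call:
move_arm([
  {"tx": 0, "ty": 0, "tz": -2.0, "rx": 0, "ry": 0, "rz": 0, "gripper": -1},
  {"tx": 0, "ty": 0, "tz": -2.5, "rx": 0, "ry": 0, "rz": 0, "gripper": -1},
  {"tx": 0, "ty": 0, "tz": -3.0, "rx": 0, "ry": 0, "rz": 0, "gripper": -1},
  {"tx": 0, "ty": 0, "tz": -2.5, "rx": 0, "ry": 0, "rz": 0, "gripper": -1},
  {"tx": 1.1, "ty": -3.3, "tz": 0.8, "rx": -0.3, "ry": -2.5, "rz": 1.0, "gripper": -1},
  {"tx": 1.1, "ty": -3.3, "tz": 0.8, "rx": -0.2, "ry": -2.4, "rz": 1.0, "gripper": -1},
  {"tx": 1.1, "ty": -3.3, "tz": 0.7, "rx": -0.3, "ry": -2.5, "rz": 1.0, "gripper": -1},
  {"tx": 1.1, "ty": -3.4, "tz": 0.7, "rx": -0.2, "ry": -2.4, "rz": 1.0, "gripper": -1},
  {"tx": 1.0, "ty": -3.3, "tz": 0.6, "rx": -0.3, "ry": -2.5, "rz": 1.0, "gripper": -1},
  {"tx": 1.0, "ty": -3.4, "tz": 0.5, "rx": -0.2, "ry": -2.4, "rz": 1.0, "gripper": -1},
  {"tx": 0.9, "ty": -3.4, "tz": 0.5, "rx": -0.3, "ry": -2.5, "rz": 1.0, "gripper": -1},
  {"tx": 0.9, "ty": -3.5, "tz": 0.4, "rx": -0.2, "ry": -2.4, "rz": 1.0, "gripper": -1},
])

```text
clock: 6.8
eef_pos: [482.6, -17.7, 157.4]
tcp_rot: [-3.127, -0.213, 0.095]
contact_force: [-0.7, 0.0, -3.9]
opening: 0.502
```

Call:
move_arm([
  {"tx": 0.9, "ty": -3.4, "tz": 0.4, "rx": -0.3, "ry": -2.5, "rz": 1.0, "gripper": -1},
  {"tx": 0.8, "ty": -3.5, "tz": 0.3, "rx": -0.3, "ry": -2.5, "rz": 1.0, "gripper": -1},
  {"tx": 0.8, "ty": -3.5, "tz": 0.3, "rx": -0.2, "ry": -2.4, "rz": 1.0, "gripper": -1},
  {"tx": 0.7, "ty": -3.5, "tz": 0.2, "rx": -0.3, "ry": -2.5, "rz": 1.0, "gripper": -1},
  {"tx": 0.7, "ty": -3.5, "tz": 0.2, "rx": -0.2, "ry": -2.4, "rz": 1.0, "gripper": -1},
  {"tx": 0, "ty": 0, "tz": 0, "rx": 0, "ry": 0, "rz": 0, "gripper": -1},
  {"tx": 0, "ty": 0, "tz": 0, "rx": 0, "ry": 0, "rz": 0, "gripper": -1},
  {"tx": 0, "ty": 0, "tz": 0, "rx": 0, "ry": 0, "rz": 0, "gripper": -1},
])

```text
clock: 7.6
eef_pos: [511.9, 156.5, 150.3]
tcp_rot: [-3.14, 0.001, 0.01]
contact_force: [0.8, -0.9, -3.6]
opening: 0.497
```

Run:
```python
from plan import *
for n in("top","scene"):
    im,d=r.grab_frame(n);W=cloud(n,d);np.savez(f"{n}1.npz",im=im,W=W)
    for q in("driver_nose","driver_foot","driver"):
        for o in r.place_of(q,n)[:1]:print(n,q,o["location"],o["confidence"])
    if n=="top":a=cv2.resize(im[180:280,160:260],(400,400),interpolation=cv2.INTER_CUBIC)
    else:
        b=cv2.resize(im[150:270,290:410],(400,400),interpolation=cv2.INTER_CUBIC)
cv2.imwrite("pics/v5.png",np.hstack([a,b])[:,:,::-1])
p,R,s=now();print(p,s["tcp_rot"],s["clock"],s["opening"],s["contact_force"],s["wrist_torque"])
```

```text
top driver_nose [156.1, 295.3] 0.39
top driver_foot [242.2, 188.9] 0.56
top driver [214.9, 147.8] 0.68
scene driver_nose [202.9, 337.5] 0.67
scene driver_foot [289.1, 258.9] 0.65
scene driver [183.3, 347.7] 0.74
[512.77829053 157.01602379 150.90804063] [-3.13967963e+00 -3.39784271e-04  9.57828698e-03] 8.0 0.4962507990970288 [-0.079121   -0.54962138 -3.83322464] [-0.02300317 -0.11768571 -0.04080664]
```

View pics/v5.png

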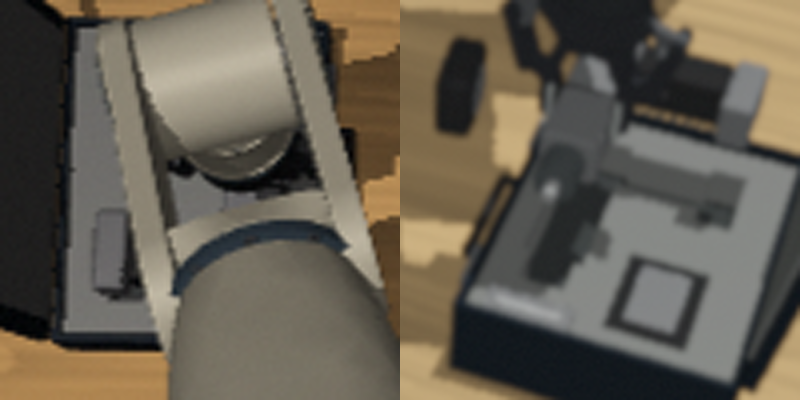

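```bash
cat > m3.py <<'E'
from plan import *
from fit import fit
def rays(n):
    m=r.camera_model(n);R=np.array(m["R"]);o=-R.T@np.array(m["t"])
    v,u=np.indices((420,560));return o,np.stack([(u-m["cx"])/m["fx"],(v-m["cy"])/m["fy"],np.ones(u.shape)],-1)@R
p=np.array([512.8,157,150.9])
I=[];O=[]
for n in("scene","top"):
    W=np.load(f"{n}1.npz")["W"];o,Dd=rays(n);dz=-2 if n=="scene" else 0
    near=(abs(W[...,0]-500)<130)&(abs(W[...,1]-205)<130)
    zz=W[...,2]-dz;f=near&(zz>160)&(zz<200)&(W[...,1]>245)
    print(n,"foot top z",np.median(zz[f]),f.sum(),"barrel front z",np.median(zz[near&(zz>168)&(zz<195)&(abs(W[...,0]-555)<10)&(abs(W[...,1]-157)<20)]))
    zt=179
    X=o+Dd*((zt+dz-o[2])/Dd[...,2])[...,None]
    ok=(X[...,0]<562)&(X[...,0]>415)&(X[...,1]>125)&(X[...,1]<290)&~((abs(X[...,0]-p[0])<32)&(abs(X[...,1]-p[1])<80))
    i=ok&near&(zz>170)&(zz<188);q=ok&(zz<125)
    I.append(X[i][:,:2]);O.append(X[q][:,:2])
    print(n,len(I[-1]),len(O[-1]),fit(I[-1],O[-1],[(-60,120,-22,22),(-53,-17,22,92),(-60,0,92,117)],[485,157,0.008]))
print(fit(np.vstack(I),np.vstack(O),[(-60,120,-22,22),(-53,-17,22,92),(-60,0,92,117)],[485,157,0.008]))
o=cv2.resize(np.load("scene1.npz")["im"],None,fx=4,fy=4,interpolation=cv2.INTER_CUBIC)
out=[(-60,-22),(80,-22),(80,22),(-17,22),(-17,92),(0,92),(0,117),(-60,117),(-60,92),(-53,92),(-53,22),(-60,22)]
c,s=np.cos(.0096),np.sin(.0096);O0=[p[0]-28,p[1]]
for z,col in((179,(255,0,0)),(139,(0,255,0))):
    q=np.array([proj("scene",[O0[0]+x*c-y*s,O0[1]+x*s+y*c,z-2])*4+1.5 for x,y in out]);cv2.polylines(o,[np.round(q).astype(int)],True,col,1)
cv2.imwrite("pics/v6.png",o[4*140:4*260,4*290:4*430,::-1])
E
python3 m3.py
```

```text
scene foot top z 176.34893979533743 382 barrel front z 175.55974998475338
scene 498 660 (array([4.89766095e+02, 1.57956571e+02, 1.49931482e-02]), np.float64(0.0899575928532405))
top foot top z 178.61011620561715 522 barrel front z nan
top 198 452 (array([ 4.74621525e+02,  1.55038845e+02, -9.66379096e-03]), np.float64(0.06182563953362539))
(array([4.89030594e+02, 1.57382628e+02, 4.63947239e-02]), np.float64(0.17949072791088572))
  return _methods._mean(a, axis=axis, dtype=dtype,
  ret = ret.dtype.type(ret / rcount)
```

View pics/v6.png

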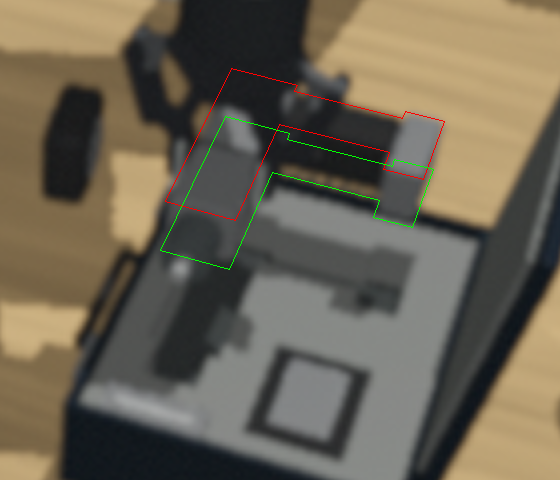

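```bash
cat > m4.py <<'E'
from m3 import *
W=np.load("top1.npz")["W"];o,Dd=rays("top")
X=o+Dd*((179-o[2])/Dd[...,2])[...,None]
print(r.camera_model("top")["cx"])
for cc in range(182,200,2):
    zs=W[225:262,cc,2];print(cc,round(X[240,cc,1]),[int(z) if z==z else -1 for z in zs])
print("row x",[round(X[v,188,0]) for v in range(225,262)])
im=np.load("top1.npz")["im"]
print(im[225:262,188].mean(1).round().astype(int))
E
python3 m4.py | tail -12
```

```text
184 271 [65, 70, 61, 68, 64, 64, 68, 62, 174, 179, 180, 184, 178, 177, 178, 171, 185, 172, 178, 183, 180, 180, 173, 177, 176, 178, 181, 176, 62, 70, 58, 59, 67, 62, 62, 62, 60]
186 265 [60, 68, 70, 71, 65, 63, 62, 69, 176, 177, 171, 178, 182, 184, 175, 176, 174, 179, 186, 172, 173, 181, 181, 175, 179, 175, 175, 176, 151, 65, 61, 64, 63, 67, 69, 64, 64]
188 259 [52, 71, 57, 55, 58, 67, 58, 62, 172, 178, 171, 181, 185, 178, 178, 179, 179, 177, 179, 174, 182, 175, 173, 181, 183, 181, 178, 175, 147, 29, 54, 64, 67, 57, 67, 67, 72]
190 253 [60, 64, 62, 61, 62, 67, 66, 59, 178, 186, 180, 179, 176, 178, 180, 176, 176, 180, 180, 175, 177, 180, 174, 175, 180, 181, 178, 175, 160, 33, 63, 54, 63, 67, 67, 66, 63]
192 247 [604, 609, 605, 611, 609, 612, 613, 615, 61, 174, 172, 174, 162, 174, 173, 174, 178, 180, 177, 182, 179, 181, 180, 176, 176, 156, 156, 153, 144, 32, 70, 71, 63, 56, 61, 64, 65]
194 241 [605, 604, 608, 611, 611, 613, 616, 616, 621, 624, 622, 627, 626, 629, 631, 629, 633, 634, 635, 182, 183, 179, 175, 178, 181, 176, 148, 34, 27, 29, 72, 62, 67, 60, 66, 64, 64]
196 235 [607, 606, 610, 615, 610, 616, 612, 614, 621, 616, 623, 624, 631, 629, 628, 633, 634, 633, 633, 638, 639, 638, 640, 642, 641, 638, 641, 643, 32, 29, 69, 63, 66, 59, 58, 68, 64]
198 229 [607, 606, 609, 613, 612, 613, 614, 618, 621, 624, 626, 624, 630, 630, 631, 633, 634, 636, 634, 640, 638, 638, 642, 641, 638, 636, 639, 645, 638, 639, 638, 639, 640, 639, 638, 70, 70]
row x [499, 496, 493, 490, 487, 484, 481, 478, 475, 472, 469, 466, 463, 460, 457, 454, 451, 448, 445, 442, 439, 436, 433, 430, 427, 424, 421, 418, 415, 412, 409, 406, 403, 400, 397, 394, 391]
[110 109 109 110 109 109 110  85  91 101 100 102 102 102 103 103 103 103
 105 105 104 106 105 106 105 104  97  45  34  30  92 116 114 116 117 116
 116]
  return _methods._mean(a, axis=axis, dtype=dtype,
  ret = ret.dtype.type(ret / rcount)
```

```bash
cat > m5.py <<'E'
from m3 import *
print("=====")
for n in("scene","top"):
    W=np.load(f"{n}1.npz")["W"];zz=W[...,2]+(2 if n=="scene" else 0)
    f=(W[...,1]>246)&(W[...,1]<285)&(zz>160)&(zz<195)&(W[...,0]>390)&(W[...,0]<500)
    P=W[f];print(n,"foot top x",np.percentile(P[:,0],[1,3,50,97,99]),"y",np.percentile(P[:,1],[50,97,99]),"z",np.percentile(P[:,2],[3,50,97]))
    v,u=np.nonzero(f);print("  rows",v.min(),v.max(),"cols",u.min(),u.max())
    b=(abs(W[...,1]-157)<18)&(zz>135)&(zz<190)&(W[...,0]>530)&(W[...,0]<620)
    P=W[b];h,e=np.histogram(P[:,0],np.arange(530,620,5))
    for i in range(len(h)):
        k=(P[:,0]>=e[i])&(P[:,0]<e[i+1])
        if k.sum():print("   ",e[i],k.sum(),np.percentile(P[k,2],[10,50,90]).round(),np.percentile(P[k,1],[5,95]).round())
    for nm,x,y in(("nose",80,0),("foot",-30,105),("o",0,0)):print(nm,proj(n,[484.8+x,157+y,139])[::-1])
E
python3 m5.py 2>/dev/null| sed -n '/=====/,$p'
```

```text
=====
scene foot top x [421.10119768 424.54148894 460.83938581 481.84301148 482.45036571] y [261.27829286 273.4381051  273.55469427] z [159.63893774 173.91683297 177.60221205]
  rows 169 189 cols 385 400
    530 21 [174. 175. 176.] [143. 172.]
    535 21 [174. 175. 176.] [141. 171.]
    540 24 [173. 175. 176.] [140. 173.]
    545 15 [173. 175. 175.] [141. 172.]
    550 23 [173. 175. 177.] [145. 173.]
    555 50 [159. 171. 176.] [141. 174.]
    560 41 [152. 168. 175.] [140. 173.]
    565 16 [162. 168. 172.] [146. 172.]
    570 18 [162. 170. 171.] [144. 171.]
    575 19 [158. 167. 171.] [146. 173.]
    580 20 [164. 169. 171.] [145. 170.]
    585 52 [150. 160. 170.] [144. 171.]
    590 44 [149. 159. 167.] [147. 170.]
    595 5 [154. 157. 160.] [155. 162.]
    600 12 [153. 157. 161.] [153. 160.]
    605 2 [156. 157. 159.] [161. 161.]
nose [203.84125544 337.87312696]
foot [187.54828614 390.7412344 ]
o [183.95832928 347.50005602]
top foot top x [418.21983344 418.50323079 445.37274406 475.26336314 475.60910241] y [259.57917789 272.16103727 273.14929965] z [170.175265   177.95264421 185.56078212]
  rows 233 253 cols 183 192
nose [207.05800263 224.45485789]
foot [241.57810062 188.69048121]
o [232.59901332 223.50461938]
```

Call:
move_arm([
  {"tx": 0.7, "ty": 0, "tz": 2.0, "rx": -0.1, "ry": 0, "rz": 0, "gripper": -1},
  {"tx": 0, "ty": 0, "tz": 2.0, "rx": 0, "ry": 0, "rz": 0, "gripper": -1},
  {"tx": 0, "ty": 0, "tz": 1.5, "rx": 0, "ry": 0, "rz": 0, "gripper": -1},
  {"tx": 0, "ty": 0, "tz": 1.0, "rx": 0, "ry": 0, "rz": 0, "gripper": -1},
  {"tx": 0, "ty": 0, "tz": 0, "rx": 0, "ry": 0, "rz": 0, "gripper": -1},
  {"tx": 0, "ty": 0, "tz": 0, "rx": 0, "ry": 0, "rz": 0, "gripper": -1},
])

```text
clock: 8.6
eef_pos: [520.0, 157.6, 86.1]
tcp_rot: [-3.141, -0.0, 0.01]
contact_force: [0.5, -0.1, -4.3]
opening: 0.498
```

```bash
cat > m6.py <<'E'
from plan import *
for n in("top","scene"):
    im,d=r.grab_frame(n);W=cloud(n,d);np.savez(f"{n}2.npz",im=im,W=W)
    zz=W[...,2]+(2 if n=="scene" else 0)
    p,R,s=now();zt=p[2]+27
    f=(W[...,1]>246)&(W[...,1]<285)&(zz>zt-9)&(zz<zt+11)&(W[...,0]>390)&(W[...,0]<500)
    P=W[f];print(n,"foot top x",np.percentile(P[:,0],[1,3,50,97,99]),"y",np.percentile(P[:,1],[50,97,99]),"z",np.percentile(P[:,2],[3,50,97]))
    if n=="scene":
        b=(abs(W[...,1]-157)<18)&(zz>zt-40)&(zz<zt+10)&(W[...,0]>540)&(W[...,0]<620)
        P=W[b]
        for e in np.arange(540,615,3):
            k=(P[:,0]>=e)&(P[:,0]<e+3)
            if k.sum():print("   ",e,k.sum(),np.percentile(P[k,2],[10,50,90]).round(),np.percentile(P[k,1],[5,95]).round())
    else:
        c=[r.camera_model(n)]
        for cc in(184,186,188,190):print(cc,[int(z) if z==z else -1 for z in W[228:262,cc,2]])
print(p,s["tcp_rot"],s["clock"],s["contact_force"])
E
python3 m6.py
python3 - <<'E'
from h import *
im=np.load("scene2.npz")["im"];cv2.imwrite("pics/v7.png",cv2.resize(im[170:270,300:420],(720,600),interpolation=cv2.INTER_CUBIC)[:,:,::-1])
E
```

```text
top foot top x [426.09485533 426.54393683 454.34659047 484.56962741 485.45559643] y [260.67394707 273.43987505 273.8986998 ] z [106.85441075 112.90595523 120.10422134]
184 [66, 62, 57, 71, 62, 69, 71, 66, 62, 66, 64, 71, 61, 68, 62, 66, 55, 66, 68, 71, 70, 69, 70, 65, 69, 60, 63, 66, 60, 69, 67, 67, 61, 66]
186 [67, 59, 65, 58, 60, 68, 60, 63, 63, 60, 64, 69, 107, 115, 115, 110, -1, 112, 119, 110, 114, 112, 112, 117, 62, 67, 63, 63, 66, 66, 58, 70, 66, 61]
188 [69, 64, 69, 65, 69, 117, 116, 115, 103, 107, 119, 115, 115, 112, 114, 113, 115, 116, 124, 116, 114, 121, 115, 111, 112, 83, 38, 64, 64, 65, 64, 58, 57, 57]
190 [66, 64, 66, 60, 67, 106, 111, 111, 108, 119, 113, 114, 112, 121, 106, 109, 116, 115, 111, 110, 114, 112, 116, 110, 112, 85, 27, 68, 65, 71, 62, 65, 68, 68]
scene foot top x [429.55911031 432.1931299  461.50590519 488.46799789 489.38848234] y [261.83980267 273.97745076 274.72067809] z [103.90916995 109.6407723  113.03436449]
    540 9 [108. 111. 112.] [143. 173.]
    543 14 [109. 111. 112.] [142. 166.]
    546 9 [110. 111. 112.] [142. 172.]
    549 14 [109. 110. 112.] [
[... 227 characters left out ...]
 104. 110.] [140. 174.]
    570 15 [ 93. 103. 109.] [142. 174.]
    573 11 [100. 105. 108.] [148. 171.]
    576 12 [ 96. 103. 106.] [148. 174.]
    579 12 [100. 105. 107.] [149. 170.]
    582 10 [ 95. 105. 107.] [150. 173.]
    585 12 [ 99. 102. 107.] [146. 172.]
    588 14 [ 96. 104. 108.] [147. 173.]
    591 12 [ 89. 103. 107.] [147. 173.]
    594 27 [ 81.  97. 105.] [146. 171.]
    597 46 [ 84.  96. 104.] [145. 172.]
    600 9 [89. 95. 98.] [153. 170.]
    603 4 [92. 95. 96.] [155. 161.]
    606 5 [85. 90. 94.] [156. 162.]
    609 7 [89. 93. 95.] [156. 163.]
[520.41382578 157.6924663   86.58639566] [-3.14108356e+00 -1.45389996e-03  1.01659534e-02] 8.7 [ 0.52564216 -0.20607224 -3.54827795]
```

View pics/v7.png

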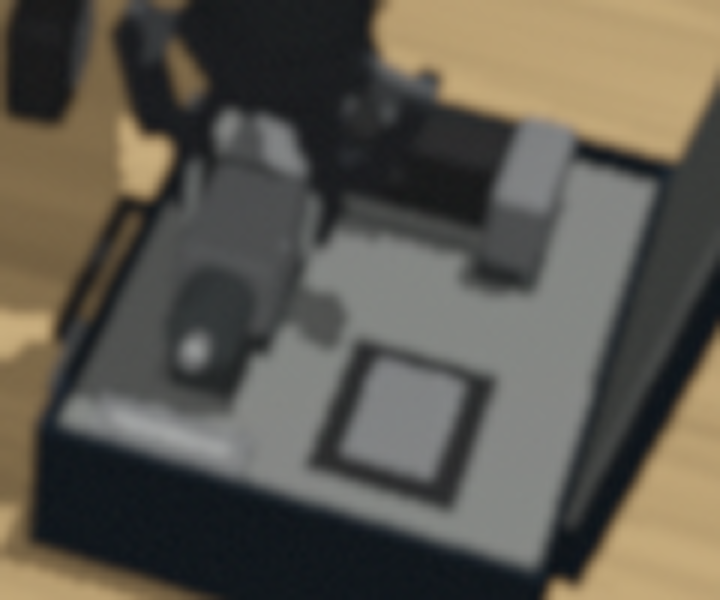

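Call:
move_arm([
  {"tx": -0.1, "ty": 0.05, "tz": 0.5, "rx": 0, "ry": 0.1, "rz": 0, "gripper": -1},
  {"tx": 0, "ty": 0, "tz": 0.4, "rx": 0, "ry": 0, "rz": 0, "gripper": -1},
  {"tx": 0, "ty": 0, "tz": 0.3, "rx": 0, "ry": 0, "rz": 0, "gripper": -1},
  {"tx": 0, "ty": 0, "tz": 0.2, "rx": 0, "ry": 0, "rz": 0, "gripper": -1},
  {"tx": 0, "ty": 0, "tz": 0, "rx": 0, "ry": 0, "rz": 0, "gripper": -1},
])

```text
clock: 9.2
eef_pos: [518.6, 156.9, 71.4]
tcp_rot: [3.142, -0.001, 0.01]
contact_force: [0.4, 0.5, -3.0]
opening: 0.497
```

Call:
move_arm([
  {"tx": 0, "ty": 0, "tz": 0.3, "rx": 0, "ry": 0, "rz": 0, "gripper": -1},
  {"tx": 0, "ty": 0, "tz": 0.2, "rx": 0, "ry": 0, "rz": 0, "gripper": -1},
  {"tx": 0, "ty": 0, "tz": 0, "rx": 0, "ry": 0, "rz": 0, "gripper": -1},
])

```text
clock: 9.5
eef_pos: [518.6, 157.0, 66.4]
tcp_rot: [-3.142, -0.001, 0.01]
contact_force: [0.5, -0.5, -3.9]
opening: 0.501
```

Call:
move_arm([
  {"tx": 0, "ty": 0, "tz": 0.3, "rx": 0, "ry": 0, "rz": 0, "gripper": -1},
  {"tx": 0, "ty": 0, "tz": 0, "rx": 0, "ry": 0, "rz": 0, "gripper": -1},
])

```text
clock: 9.7
eef_pos: [518.7, 156.9, 63.4]
tcp_rot: [-3.142, -0.001, 0.01]
contact_force: [-0.5, 0.2, -3.8]
opening: 0.498
```

Call:
move_arm([
  {"tx": 0, "ty": 0, "tz": 0.2, "rx": 0, "ry": 0, "rz": 0, "gripper": -1},
  {"tx": 0, "ty": 0, "tz": 0.1, "rx": 0, "ry": 0, "rz": 0, "gripper": -1},
  {"tx": 0, "ty": 0, "tz": 0, "rx": 0, "ry": 0, "rz": 0, "gripper": -1},
])

```text
clock: 10.0
eef_pos: [518.9, 157.0, 61.3]
tcp_rot: [-3.141, -0.002, 0.01]
contact_force: [-2.2, -0.2, 4.1]
opening: 0.498
```

Call:
move_arm([
  {"tx": 0, "ty": 0, "tz": -0.15, "rx": 0, "ry": 0, "rz": 0, "gripper": -1},
  {"tx": 0, "ty": 0, "tz": 0, "rx": 0, "ry": 0, "rz": 0, "gripper": 0.2},
  {"tx": 0, "ty": 0, "tz": 0, "rx": 0, "ry": 0, "rz": 0, "gripper": 0.2},
  {"tx": 0, "ty": 0, "tz": 0, "rx": 0, "ry": 0, "rz": 0, "gripper": 0.2},
  {"tx": 0, "ty": 0, "tz": 0, "rx": 0, "ry": 0, "rz": 0, "gripper": 0.2},
])

```text
clock: 10.5
eef_pos: [519.0, 157.1, 62.3]
tcp_rot: [-3.141, -0.002, 0.01]
contact_force: [0.0, 0.2, 0.1]
opening: 0.602
```

Call:
move_arm([
  {"tx": 0, "ty": 0, "tz": -2.0, "rx": 0, "ry": 0, "rz": 0, "gripper": 0.2},
  {"tx": 0, "ty": 0, "tz": -3.0, "rx": 0, "ry": 0, "rz": 0, "gripper": 0.2},
  {"tx": 0, "ty": 0, "tz": -3.0, "rx": 0, "ry": 0, "rz": 0, "gripper": -1},
  {"tx": 0, "ty": 0, "tz": 0, "rx": 0, "ry": 0, "rz": 0, "gripper": -1},
  {"tx": 0, "ty": 0, "tz": 0, "rx": 0, "ry": 0, "rz": 0, "gripper": -1},
  {"tx": 0, "ty": 0, "tz": 0, "rx": 0, "ry": 0, "rz": 0, "gripper": -1},
])

```text
clock: 11.1
eef_pos: [518.0, 156.8, 141.4]
tcp_rot: [3.141, -0.0, 0.01]
contact_force: [0.6, 0.3, -0.2]
opening: -0.002
```

Run:
```python
from plan import *
im,d=r.grab_frame("scene");W=cloud("scene",d);zz=W[...,2]+2
p,R,s=now();print(p,s["opening"],s["contact_force"],s["clock"])
for nm,x0,x1,y0,y1 in(("foot",430,480,252,270),("barrelfront",550,563,140,173),("handle",435,465,190,240),("barrelmid",490,540,140,173),("foam",560,610,190,210)):
    k=(W[...,0]>x0)&(W[...,0]<x1)&(W[...,1]>y0)&(W[...,1]<y1)&(zz<110);print(nm,k.sum(),np.percentile(zz[k],[5,25,50,75,95]).round(1) if k.sum() else "")
cv2.imwrite("pics/v8.png",cv2.resize(im[170:270,300:420],(720,600),interpolation=cv2.INTER_CUBIC)[:,:,::-1])
```

```text
[517.87508574 156.75697107 141.13598198] 9.582088515366913e-05 [-0.53971966 -0.1374874   0.03504791] 11.15
foot 89 [67.3 68.7 69.7 70.4 72.1]
barrelfront 56 [70.3 72.3 73.8 75.  76.5]
handle 138 [68.1 70.  71.1 72.4 74.2]
barrelmid 167 [71.  72.5 73.8 74.8 76.2]
foam 113 [60.3 61.9 63.  64.  65.4]
```

View pics/v8.png

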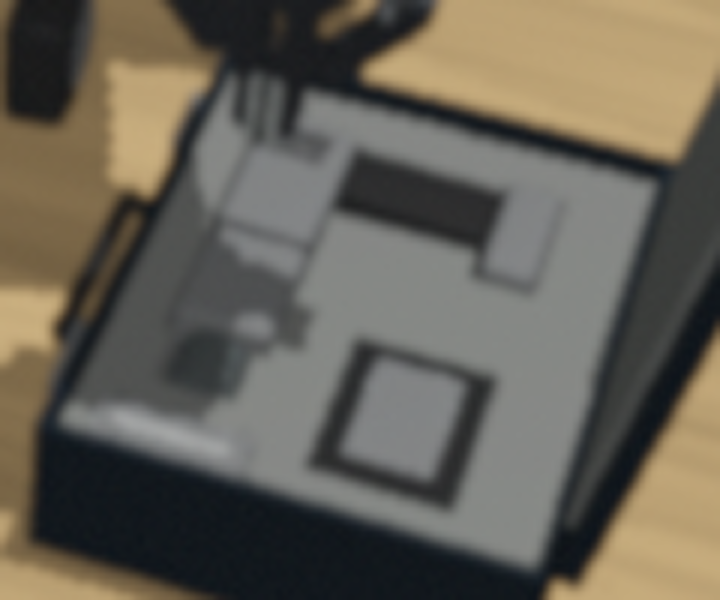

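Call:
move_arm([
  {"tx": 0, "ty": 0.1, "tz": 3.0, "rx": 0, "ry": 0, "rz": 0, "gripper": -1},
  {"tx": 0, "ty": 0, "tz": 2.5, "rx": 0, "ry": 0, "rz": 0, "gripper": -1},
  {"tx": 0, "ty": 0, "tz": 0.8, "rx": 0, "ry": 0, "rz": 0, "gripper": -1},
  {"tx": 0, "ty": 0, "tz": 0.2, "rx": 0, "ry": 0, "rz": 0, "gripper": -1},
  {"tx": 0, "ty": 0, "tz": 0.2, "rx": 0, "ry": 0, "rz": 0, "gripper": -1},
  {"tx": 0, "ty": 0, "tz": 0, "rx": 0, "ry": 0, "rz": 0, "gripper": -1},
])

```text
clock: 11.75
eef_pos: [519.3, 156.2, 75.8]
tcp_rot: [-3.141, -0.003, 0.01]
contact_force: [0.3, -0.4, 0.2]
opening: 0.0
```

Call:
move_arm([
  {"tx": 0, "ty": 0, "tz": 0.1, "rx": 0, "ry": 0, "rz": 0, "gripper": -1},
  {"tx": 0, "ty": 0, "tz": 0.1, "rx": 0, "ry": 0, "rz": 0, "gripper": -1},
  {"tx": 0, "ty": 0, "tz": 0, "rx": 0, "ry": 0, "rz": 0, "gripper": -1},
])

```text
clock: 12.05
eef_pos: [519.3, 156.1, 73.7]
tcp_rot: [-3.141, -0.003, 0.01]
contact_force: [0.6, -0.2, 1.5]
opening: -0.001
```

Call:
move_arm([
  {"tx": 0, "ty": 0, "tz": 0.1, "rx": 0, "ry": 0, "rz": 0, "gripper": -1},
  {"tx": 0, "ty": 0, "tz": 0.1, "rx": 0, "ry": 0, "rz": 0, "gripper": -1},
  {"tx": 0, "ty": 0, "tz": 0, "rx": 0, "ry": 0, "rz": 0, "gripper": -1},
])

```text
clock: 12.35
eef_pos: [519.0, 156.0, 71.3]
tcp_rot: [-3.141, -0.002, 0.01]
contact_force: [0.7, 0.2, 1.5]
opening: -0.001
```

Call:
move_arm([
  {"tx": 0, "ty": 0, "tz": 0.1, "rx": 0, "ry": 0, "rz": 0, "gripper": -1},
  {"tx": 0, "ty": 0, "tz": 0.05, "rx": 0, "ry": 0, "rz": 0, "gripper": -1},
  {"tx": 0, "ty": 0, "tz": 0, "rx": 0, "ry": 0, "rz": 0, "gripper": -1},
])

```text
clock: 12.65
eef_pos: [518.7, 156.0, 69.6]
tcp_rot: [-3.141, -0.002, 0.01]
contact_force: [0.1, -1.0, 1.6]
opening: -0.004
```

Call:
move_arm([
  {"tx": 0, "ty": 0, "tz": 0.1, "rx": 0, "ry": 0, "rz": 0, "gripper": -1},
  {"tx": 0, "ty": 0, "tz": 0.05, "rx": 0, "ry": 0, "rz": 0, "gripper": -1},
  {"tx": 0, "ty": 0, "tz": 0, "rx": 0, "ry": 0, "rz": 0, "gripper": -1},
])

```text
clock: 12.95
eef_pos: [518.7, 156.0, 69.0]
tcp_rot: [-3.142, -0.002, 0.01]
contact_force: [-2.0, -1.7, 12.8]
opening: -0.0
```

```bash
cat > m7.py <<'E'
from plan import *
im,d=r.grab_frame("scene");W=cloud("scene",d);zz=W[...,2]+2
p,R,s=now();print(p,s["opening"],s["contact_force"],s["clock"])
for nm,x0,x1,y0,y1 in(("foot",430,480,252,270),("chuck",572,592,150,164),("barrelfront",550,563,140,173),("bf-y",540,563,138,146),("bf+y",540,563,165,173),("handle",435,465,190,240),("barrelrear",430,480,140,173),("foam",560,610,190,210)):
    k=(W[...,0]>x0)&(W[...,0]<x1)&(W[...,1]>y0)&(W[...,1]<y1)&(zz<110);print(nm,k.sum(),np.percentile(zz[k],[5,25,50,75,95]).round(1) if k.sum() else "")
E
python3 m7.py
```

```text
[518.76716279 156.00831296  69.04698874] -0.0005753995056526694 [-3.155024   -2.96122493 13.92207159] 13.0
foot 89 [66.1 67.9 68.8 69.8 71.4]
chuck 29 [62.5 63.4 64.3 65.  66.5]
barrelfront 51 [65.6 67.2 68.5 70.  71.3]
bf-y 19 [67.  68.1 69.  69.7 71. ]
bf+y 20 [65.7 66.9 68.4 70.  70.6]
handle 119 [66.1 67.5 68.7 69.9 71.6]
barrelrear 16 [67.7 68.3 69.2 70.2 71.7]
foam 121 [60.6 62.1 63.  64.3 65.9]
```

Call:
move_arm([
  {"tx": 0, "ty": 0, "tz": 0.05, "rx": 0, "ry": 0, "rz": 0, "gripper": -1},
  {"tx": 0, "ty": 0, "tz": 0.05, "rx": 0, "ry": 0, "rz": 0, "gripper": -1},
  {"tx": 0, "ty": 0, "tz": 0, "rx": 0, "ry": 0, "rz": 0, "gripper": -1},
])

```text
clock: 13.3
eef_pos: [518.8, 156.0, 69.0]
tcp_rot: [-3.141, -0.002, 0.01]
contact_force: [-7.7, -3.7, 25.5]
opening: 0.002
```

Call:
move_arm([
  {"tx": 0, "ty": 0, "tz": -1.0, "rx": 0, "ry": 0, "rz": 0, "gripper": -1},
  {"tx": 0, "ty": 0, "tz": -4.0, "rx": 0, "ry": 0, "rz": 0, "gripper": -1},
  {"tx": 0, "ty": 0, "tz": -4.5, "rx": 0, "ry": 0, "rz": 0, "gripper": -1},
  {"tx": 0, "ty": 0, "tz": -4.5, "rx": 0, "ry": 0, "rz": 0, "gripper": -1},
  {"tx": 0, "ty": 0, "tz": -4.5, "rx": 0, "ry": 0, "rz": 0, "gripper": -1},
  {"tx": 0, "ty": 0, "tz": -4.5, "rx": 0, "ry": 0, "rz": 0, "gripper": -1},
  {"tx": 0, "ty": 0, "tz": -4.0, "rx": 0, "ry": 0, "rz": 0, "gripper": -1},
])

```text
clock: 14.0
eef_pos: [517.9, 156.1, 339.6]
tcp_rot: [-3.141, -0.003, 0.01]
contact_force: [0.8, -0.1, 0.0]
opening: -0.002
```

```bash
python3 m7.py
python3 - <<'E'
from plan import *
p,R,s=now();print(p,s["tcp_rot"],s["clock"])
W=cloud("scene",r.grab_frame("scene")[1]);P=W.reshape(-1,3)
k=(P[:,2]>100)&(P[:,2]<270)&(abs(P[:,0]-500)<110)&(P[:,1]>290)&(P[:,1]<400)
f=np.polyfit(P[k,2],P[k,1],1);print("lid",np.pi/2+np.arctan(f[0]),np.polyval(f,[73,280]))
E
```

```text
[520.47146669 156.79384405 346.26057026] -0.0019019945480048398 [2.11185844 0.72089143 5.32413441] 14.05
foot 86 [65.5 67.3 68.8 70.  71.1]
chuck 31 [61.7 62.5 64.6 65.7 67. ]
barrelfront 47 [65.7 67.6 68.9 69.5 71.5]
bf-y 20 [67.2 68.1 69.1 70.1 71.5]
bf+y 19 [64.8 67.5 68.9 69.6 71.2]
handle 137 [65.9 67.9 68.9 69.9 71.5]
barrelrear 154 [66.4 67.7 68.8 70.2 71.8]
foam 116 [60.7 62.1 63.  64.4 65.6]
[520.47146669 156.79384405 346.26057026] [-3.13857042 -0.01087861  0.01024226] 14.05
lid 1.7272173852743686 [314.98706986 347.6329189 ]
```

Call:
move_arm([
  {"tx": 0, "ty": -4.0, "tz": 0, "rx": 0, "ry": 0, "rz": 0, "gripper": -1},
  {"tx": 0, "ty": -5.0, "tz": 0, "rx": 0, "ry": 0, "rz": 0, "gripper": -1},
  {"tx": 0, "ty": -5.0, "tz": 0, "rx": 0, "ry": 0, "rz": 0, "gripper": -1},
  {"tx": 0, "ty": -5.0, "tz": 0, "rx": 0, "ry": 0, "rz": 0, "gripper": -1},
  {"tx": 0, "ty": -4.0, "tz": 0, "rx": 0, "ry": 0, "rz": 0, "gripper": -1},
  {"tx": 0, "ty": -1.7, "tz": 0, "rx": 0, "ry": 0, "rz": 0, "gripper": -1},
  {"tx": 0, "ty": 0, "tz": 2.0, "rx": 0, "ry": 0, "rz": 0, "gripper": -1},
  {"tx": 0, "ty": 0, "tz": 3.5, "rx": 0, "ry": 0, "rz": 0, "gripper": -1},
  {"tx": 0, "ty": 0, "tz": 3.0, "rx": 0, "ry": 0, "rz": 0, "gripper": -1},
  {"tx": 0, "ty": 0, "tz": 0, "rx": 0, "ry": 0, "rz": 0, "gripper": -1},
  {"tx": 0, "ty": 0, "tz": 0, "rx": 0, "ry": 0, "rz": 0, "gripper": -1},
])

```text
clock: 15.2
eef_pos: [515.9, 402.4, 252.3]
tcp_rot: [3.141, -0.001, 0.01]
contact_force: [-0.5, 0.9, 1.0]
opening: -0.003
```

Run:
```python
from plan import *
p,R,s=now();print(p,s["tcp_rot"],s["clock"],s["contact_force"])
H=np.array([318,75.]);r_=185
th=np.r_[1.7:0.3:15j,.2,.12,.06,0.02]
pts=[]
for t in th:
    u=np.array([-np.cos(t),np.sin(t)]);n=np.array([np.sin(t),np.cos(t)])
    q=H+r_*u+(12+15*np.sin(t))*n;pts.append((np.array([520,q[0],q[1]]),R,1))
print([q[0].round().tolist()[1:] for q in pts])
rows(p,R,[(pts[0][0],R,2)]+pts[1:])
```

```text
[515.88785955 402.43369475 252.27340305] [ 3.14087668e+00 -7.47771576e-04  9.79544371e-03] 15.2 [-0.50739243  0.90423058  0.95716264]
[[368.0, 255.0], [350.0, 259.0], [332.0, 261.0], [313.0, 262.0], [294.0, 260.0], [275.0, 257.0], [257.0, 251.0], [239.0, 244.0], [222.0, 235.0], [205.0, 224.0], [190.0, 211.0], [177.0, 196.0], [165.0, 181.0], [155.0, 163.0], [146.0, 145.0], [140.0, 126.0], [136.0, 111.0], [134.0, 99.0], [133.0, 91.0]]
[{"tx": 0.2, "ty": 1.7, "tz": -0.1}, {"tx": 0.2, "ty": 1.7, "tz": -0.2}, {"ty": 1.8, "tz": -0.4}, {"tx": -0.1, "ty": 1.9, "tz": -0.2}, {"ty": 1.9, "tz": -0.1}, {"ty": 1.8, "tz": 0.2}, {"ty": 1.9, "tz": 0.4}, {"ty": 1.9, "tz": 0.5}, {"ty": 1.8, "tz": 0.7}, {"tx": -0.1, "ty": 1.7, "tz": 1.0}, {"ty": 1.6, "tz": 1.1}, {"ty": 1.5, "tz": 1.3}]
[{"ty": 1.4, "tz": 1.4}, {"ty": 1.2, "tz": 1.6}, {"ty": 1.0, "tz": 1.7}, {"ty": 0.8, "tz": 1.8}, {"tx": -0.1, "ty": 0.7, "tz": 1.9}, {"ty": 0.3, "tz": 1.6}, {"ty": 0.2, "tz": 1.1}, {"ty": 0.1, "tz": 0.8}]
end [519.64411335 133.34237575  91.46683416] [ 3.14087668e+00 -7.47771576e-04  9.79544371e-03] target [520.         133.28298197  90.99727342] [ 3.14087668e+00 -7.47771576e-04  9.79544371e-03]
```

Call:
move_arm([
  {"tx": 0.2, "ty": 1.7, "tz": -0.1, "rx": 0, "ry": 0, "rz": 0, "gripper": -1},
  {"tx": 0.2, "ty": 1.7, "tz": -0.2, "rx": 0, "ry": 0, "rz": 0, "gripper": -1},
  {"tx": 0, "ty": 1.8, "tz": -0.4, "rx": 0, "ry": 0, "rz": 0, "gripper": -1},
  {"tx": -0.1, "ty": 1.9, "tz": -0.2, "rx": 0, "ry": 0, "rz": 0, "gripper": -1},
  {"tx": 0, "ty": 1.9, "tz": -0.1, "rx": 0, "ry": 0, "rz": 0, "gripper": -1},
  {"tx": 0, "ty": 1.8, "tz": 0.2, "rx": 0, "ry": 0, "rz": 0, "gripper": -1},
  {"tx": 0, "ty": 1.9, "tz": 0.4, "rx": 0, "ry": 0, "rz": 0, "gripper": -1},
  {"tx": 0, "ty": 1.9, "tz": 0.5, "rx": 0, "ry": 0, "rz": 0, "gripper": -1},
])

```text
clock: 16.0
eef_pos: [520.3, 255.3, 250.9]
tcp_rot: [-3.141, -0.002, 0.01]
contact_force: [1.1, 1.8, -0.6]
opening: 0.0
```

Call:
move_arm([
  {"tx": 0, "ty": 1.8, "tz": 0.7, "rx": 0, "ry": 0, "rz": 0, "gripper": -1},
  {"tx": -0.1, "ty": 1.7, "tz": 1.0, "rx": 0, "ry": 0, "rz": 0, "gripper": -1},
  {"tx": 0, "ty": 1.6, "tz": 1.1, "rx": 0, "ry": 0, "rz": 0, "gripper": -1},
  {"tx": 0, "ty": 1.5, "tz": 1.3, "rx": 0, "ry": 0, "rz": 0, "gripper": -1},
  {"tx": 0, "ty": 1.4, "tz": 1.4, "rx": 0, "ry": 0, "rz": 0, "gripper": -1},
  {"tx": 0, "ty": 1.2, "tz": 1.6, "rx": 0, "ry": 0, "rz": 0, "gripper": -1},
  {"tx": 0, "ty": 1.0, "tz": 1.7, "rx": 0, "ry": 0, "rz": 0, "gripper": -1},
  {"tx": 0, "ty": 0.8, "tz": 1.8, "rx": 0, "ry": 0, "rz": 0, "gripper": -1},
])

```text
clock: 16.8
eef_pos: [520.3, 145.6, 143.8]
tcp_rot: [3.141, -0.001, 0.01]
contact_force: [0.2, 0.7, 1.1]
opening: 0.001
```

Forces are consistent with the lid moving along. Now I finish closing it.

Call:
move_arm([
  {"tx": 0, "ty": 0.6, "tz": 1.8, "rx": 0, "ry": 0, "rz": 0, "gripper": -1},
  {"tx": 0, "ty": 0.3, "tz": 1.6, "rx": 0, "ry": 0, "rz": 0, "gripper": -1},
  {"tx": 0, "ty": 0.2, "tz": 1.1, "rx": 0, "ry": 0, "rz": 0, "gripper": -1},
  {"tx": 0, "ty": 0.1, "tz": 0.6, "rx": 0, "ry": 0, "rz": 0, "gripper": -1},
  {"tx": 0, "ty": 0, "tz": 0.3, "rx": 0, "ry": 0, "rz": 0, "gripper": -1},
  {"tx": 0, "ty": 0, "tz": 0, "rx": 0, "ry": 0, "rz": 0, "gripper": -1},
])

```text
clock: 17.4
eef_pos: [520.9, 135.0, 91.1]
tcp_rot: [-3.142, -0.002, 0.01]
contact_force: [-0.0, -0.3, -0.1]
opening: -0.001
```

Call:
move_arm([
  {"tx": 0, "ty": 0, "tz": 0.2, "rx": 0, "ry": 0, "rz": 0, "gripper": -1},
  {"tx": 0, "ty": 0, "tz": 0.1, "rx": 0, "ry": 0, "rz": 0, "gripper": -1},
  {"tx": 0, "ty": 0, "tz": 0, "rx": 0, "ry": 0, "rz": 0, "gripper": -1},
])

```text
clock: 17.7
eef_pos: [521.3, 135.2, 88.6]
tcp_rot: [-3.141, -0.003, 0.01]
contact_force: [-0.1, 1.1, -0.6]
opening: -0.003
```

Call:
move_arm([
  {"tx": 0, "ty": 0, "tz": 0.1, "rx": 0, "ry": 0, "rz": 0, "gripper": -1},
  {"tx": 0, "ty": 0, "tz": 0.1, "rx": 0, "ry": 0, "rz": 0, "gripper": -1},
  {"tx": 0, "ty": 0, "tz": 0, "rx": 0, "ry": 0, "rz": 0, "gripper": -1},
])

```text
clock: 18.0
eef_pos: [521.4, 135.2, 87.4]
tcp_rot: [-3.141, -0.003, 0.01]
contact_force: [-4.0, -0.7, 13.1]
opening: -0.0
```

```bash
cat > m8.py <<'E'
from plan import *
for n in("scene","top"):
    im,d=r.grab_frame(n);W=cloud(n,d);P=W.reshape(-1,3);dz=2 if n=="scene" else 0
    for y in(120,150,180,210,240,270,300):
        k=(abs(P[:,1]-y)<10)&(P[:,0]>540)&(P[:,0]<640)&(P[:,2]<160);print(n,y,k.sum(),round(float(np.median(P[k,2]))+dz,1))
    if n=="scene":cv2.imwrite("pics/v9.png",cv2.resize(im[150:290,280:480],(800,560),interpolation=cv2.INTER_CUBIC)[:,:,::-1])
p,R,s=now();print(p,s["clock"],s["contact_force"])
E
python3 m8.py
```

```text
scene 120 252 87.4
scene 150 255 87.6
scene 180 248 87.7
scene 210 261 87.7
scene 240 265 87.6
scene 270 272 87.9
scene 300 284 87.5
top 120 4 89.5
top 150 0 nan
top 180 0 nan
top 210 0 nan
top 240 39 90.1
top 270 193 89.3
top 300 187 89.3
[521.35465082 135.19662477  87.4312879 ] 18.1 [-3.64035166 -1.42990772 13.5765869 ]
  return _methods._mean(a, axis=axis, dtype=dtype,
  ret = ret.dtype.type(ret / rcount)
```

View pics/v9.png

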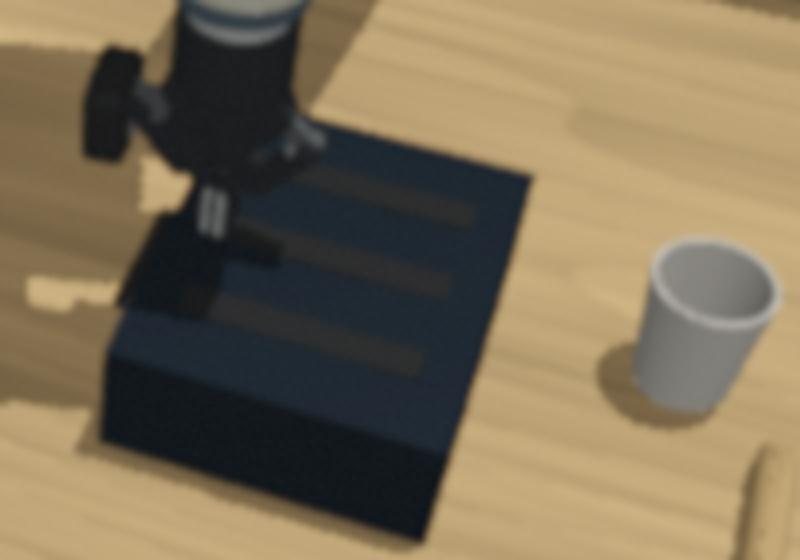

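The lid is flat at z = 87.5 across its width, so it is shut, and the mug hasn't moved. Next I retreat.

Call:
move_arm([
  {"tx": 0, "ty": 0, "tz": -1.0, "rx": 0, "ry": 0, "rz": 0, "gripper": -1},
  {"tx": 0, "ty": 0, "tz": -3.0, "rx": 0, "ry": 0, "rz": 0, "gripper": -1},
  {"tx": 0, "ty": 0, "tz": -4.0, "rx": 0, "ry": 0, "rz": 0, "gripper": -1},
  {"tx": 0, "ty": 0, "tz": -4.0, "rx": 0, "ry": 0, "rz": 0, "gripper": -1},
  {"tx": 0, "ty": 0, "tz": -2.0, "rx": 0, "ry": 0, "rz": 0, "gripper": -1},
  {"tx": 0, "ty": 0, "tz": 0, "rx": 0, "ry": 0, "rz": 0, "gripper": -1},
  {"tx": 0, "ty": 0, "tz": 0, "rx": 0, "ry": 0, "rz": 0, "gripper": -1},
  {"tx": 0, "ty": 0, "tz": 0, "rx": 0, "ry": 0, "rz": 0, "gripper": -1},
])

```text
clock: 18.9
eef_pos: [519.9, 134.8, 225.0]
tcp_rot: [3.141, 0.0, 0.01]
contact_force: [0.3, 0.3, -1.5]
opening: -0.001
```

```bash
python3 m8.py 2>/dev/null && python3 -c "
from rig import r
print(r.sign_off())"
```

```text
scene 120 251 87.6
scene 150 259 87.7
scene 180 259 87.8
scene 210 268 87.7
scene 240 268 87.7
scene 270 276 87.7
scene 300 282 87.3
top 120 13 88.1
top 150 0 nan
top 180 3 85.9
top 210 10 88.0
top 240 0 nan
top 270 151 90.0
top 300 192 89.6
[519.97505715 134.83037286 224.89868755] 19.0 [-0.19782392  0.28421873  0.42576534]
the job is handed in; nothing more can be done
None
```

The screwdriver is pressed home in its foam pocket and the lid is shut. I handed the job in at about 19 s of the 62 s allowed, and the system reported no verdict.

**What I did:** I gripped the barrel square to the sloping board, carried the driver to the case and lowered it into the cut-out. I then released it, pushed it home with the closed fingers up to about 25 N, swung the lid shut from outside and backed the arm off.

**Last checks:**
- **Driver depth:** before the lid closed, the foot, handle and barrel all measured about 69 mm high. That is the home height, and it held after I lifted off.
- **Driver sideways position:** I did not measure this again after pressing. It rests on the driver sitting inside a cut-out with 2 mm to spare on each side.
- **Lid:** its top measured 87.3–87.8 mm across the whole width in the scene camera, against 87 mm when shut. This was unchanged after the arm backed off.
- **Arm and other things:** the gripper is clear by about 137 mm, with force readings near zero. The mug, the nearest thing to the lid, looked undisturbed. I did not check the others one by one, but the arm never touched them.

**Things that disagreed:**
- **Slip in the grip:** after the lift, the driver sat about 6 mm further back than I had planned, and I corrected for it. The two cameras then differed by 2–3 mm on how much, so I used a value in between, and the driver went in without resistance.
- **Refused moves:** my first two moves were refused because their rows left out fields. Nothing moved.

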